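# Step the still life down by height

## Task

Set up the still life for the drawing class: stand the four white vessels upright on the four cork mats, one centred on each mat, in order of height, so that the tallest is on the mat next to the big glass jar and they step down to the lowest at the other end. Do not knock any of the vessels over, and let go of them all.

Things in the scene. Friction and masses are not known exactly. Their poses are not given: they have to be found in the camera images.
- bottle_mid (a point): The tallest of four white glazed vessels with dark mouths: a bottle 102 mm high, straight round body 52 mm across up to 74 mm, then a short narrow neck 24 mm across with a 30 mm lip and a small dark mouth. About 0.22 kg. A gripper with shallow fingers had better hold it in the upper half of its body, 60 to 66 mm up. Loose, standing upright on the table at the start. This point is at its centre, half-way up, on its axis; z is its axis.
- beaker_mid (a point): The second tallest white vessel: a plain straight cylinder 82 mm high and 44 mm across, with a wide dark mouth. About 0.18 kg. Loose, standing upright on the table at the start. This point is at its centre, half-way up, on its axis; z is its axis.
- jar_mid (a point): The third tallest white vessel: a jar 62 mm high, body 56 mm across between 8 and 44 mm up, then a short waisted neck 40 to 44 mm across. About 0.18 kg. Loose, standing upright on the table at the start. This point is at its centre, half-way up, on its axis; z is its axis.
- pot_mid (a point): The lowest white vessel: a squat straight-sided pot 42 mm high and 59 mm across (52 mm at the foot) with a wide dark mouth. About 0.15 kg. Loose, standing upright on the table at the start. This point is at its centre, half-way up, on its axis; z is its axis.
- mat1_top (a point): One of four identical round cork mats in a straight row on a long grey board (110 x 390 x 12 mm) that lies flat on the table; board and mats are fixed. The mat is 72 mm across and 4 mm thick, its top about 16 mm above the table; mats are about 92 mm apart. Mat 1 is an end mat, the one on the robot's left (greatest y). This point is the centre of the mat's top face; its y axis runs along the row.
- mat2_top (a point): One of four identical round cork mats in a straight row on a long grey board (110 x 390 x 12 mm) that lies flat on the table; board and mats are fixed. The mat is 72 mm across and 4 mm thick, its top about 16 mm above the table; mats are about 92 mm apart. Mat 2 lies next to mat 1. This point is the centre of the mat's top face; its y axis runs along the row.
- mat3_top (a point): One of four identical round cork mats in a straight row on a long grey board (110 x 390 x 12 mm) that lies flat on the table; board and mats are fixed. The mat is 72 mm across and 4 mm thick, its top about 16 mm above the table; mats are about 92 mm apart. Mat 3 lies next to mat 4. This point is the centre of the mat's top face; its y axis runs along the row.
- mat4_top (a point): One of four identical round cork mats in a straight row on a long grey board (110 x 390 x 12 mm) that lies flat on the table; board and mats are fixed. The mat is 72 mm across and 4 mm thick, its top about 16 mm above the table; mats are about 92 mm apart. Mat 4 is an end mat, the one on the robot's right (least y). This point is the centre of the mat's top face; its y axis runs along the row.
- glassjar: Big greenish glass jar, fixed, 150 mm across and 235 mm high with its cork, standing on the table just past one end of the board (left or right, it changes), about 160 mm from the centre of the end mat there. A steel pot of brushes, 72 mm across and up to 200 mm high, fixed, stands past the other end. Its origin is the centre of its underside.
Mind the look-alikes: they are no part of the job. What is shaped like the part that bears pot_mid but purple is not meant.

How it is judged:
By the outcome, as a careful person would: the job done as asked, in the order asked, and still so for the second after the job is handed in, with the robot touching nothing.
It also fails if it takes over 99 s, if anything falls off the work surface, if the arm or the gripper's body presses on something with over 40 N, if the wrist force passes 120 N, or if a joint passes its speed limit or range.

## Robot

A 7-joint arm with a two-finger parallel gripper is mounted at the origin on the work surface. World frame = base frame: x ahead of the robot, y to its left, z up, the work surface at z = 0. Lengths are in m, angles in rad, forces in N, time in s.
With the tool pointing down it reaches from about 0.4 to 0.85 m from the base axis. Payload 10.4 kg.
Tool frame: the origin (TCP) lies on the centre line of the jaws, within the pads' length; the fingertips stand r.tip_extent ahead of it and the grasp point (between the pads) lies 8 mm behind it (r.tip_extent is the distance from the TCP to the fingertips, in m); z points along the fingers, y is the direction in which the jaws open and shut (so a half turn about z gives the same grasp; the last joint's range is limited). The gripper opens to 87 mm and grips with 3 to 60 N. Pads are 19 mm wide; open, the fingers measure 117 mm over their backs; the gripper's body (75 mm by 190 mm) begins 51 mm behind the grasp point.
Start: joints at [1.206, 0.332, -0.065, 1.46, 0.022, 1.35, -0.088], TCP at [0.21, -0.589, 0.234] pointing down, gripper open.
Joint ranges: [-2.6, 2.6], [-0.5, 2.12], [-1.47, 1.34], [0.16, 2.42], [-1.27, 4.41], [0.06, 2.06], [-2.6, 2.6]. Speed limits (rad/s): [2.22, 2.22, 2.79, 2.79, 3.14, 3.14, 3.14].

## Interface

Orientations are given as a unit quaternion [x, y, z, w].
In Python, from bench import r gives the robot as it stands.
- The arm moves only by the shell command python3 -m jog 'ROWS' [FORCE]. ROWS is JSON, a list of rows, each a list of 7 numbers: the shift along the tool's x, y, z in cm, then the turn, a rotation vector about the tool's x, y, z in rad, then the opening, from -1 (shut) to 1 (fully open). In form: [[tx, ty, tz, wx, wy, wz, jaw], ...]. A call has 1 to 20 rows; each row shifts and turns the commanded pose from where the row before left it, along the tool's axes as they then stand; what a row does not reach is not made up. A row lasts 1/8 s, in which the tool goes at most 62.5 mm and 10.7 degrees, less where a joint would pass 70% of its speed; a pose out of reach is approached as far as the arm can. A call with a gripper value outside its range is refused whole. The fingers move at their own pace and stop on an object; FORCE is the grip in N (left out, the last holds). Time passes only in rows, so rows that do not move let the fingers close. It gives the time, the measured TCP pose, the force and the opening at its end, in the units of the state.
- r.read_state(): the state, without advancing time (a new reading comes with each control period).
- r.camera(name): name is "scene" or "side" or "wrist"; returns a dict with "frame" (480x640x3 uint8, red, green, blue), "fx", "fy", "cx", "cy" (pixels), "camera_from_world" (4x4, takes a point from world to camera coordinates). Camera axes: x right, y down, z forward; pixel columns grow to the right and rows downward; lengths in m; the calibration is good to about 2 mm. A picture is of the moment at which its call begins. There is no depth.
- r.close_job(): hands the job in, once; it reports no verdict.
Trained networks look in a picture, given as the dict that the camera call returned (one of the last four; its "shot" number tells which), for a name from the list of things; names that differ only in an ending like _2 or _b are one class to them, and where a whole thing is asked for, a point or a joint stands for the part that bears it (a point fixed in the world has none). Each returns a list of dicts, best first, with "score" (0 to 1); they miss things now and then, are a little off and sometimes report something else, mostly with a low value. They report only what shows in the picture. A call takes as long as a camera call. They do not tell look-alikes from the thing itself.
- r.search_frame(picture, thing): "rect" ([left, top, right, bottom] in pixels, round what is visible of it).
The state is a dict: "time": time; "joint_positions": joint angles; "joint_vel": joint speeds; "joint_torque": joint torques, N m; "ee_pos": TCP position; "eef_rot": TCP orientation; "ft_force": force on the tool from outside, world axes, zero at the start; "torque": the same for the moment, N m; "width": finger opening in m.
Only numpy, scipy, OpenCV 4.12 (cv2) and the standard library are available. Lean on these libraries where they do the work, as an engineer would, in place of code of your own. Each camera call takes 0.05 s, during which the arm holds its last target.

## Working session

There is one attempt and no reset: what is moved stays moved. The work goes in short steps, Python scripts to look and compute and a shell command to move; the robot and the scene stay as the last step left them, time stands still between calls to the robot, and variables do not carry over. Pictures are saved under pics/ and viewed, and the job is handed in when it is done.

```bash
ls; mkdir -p pics; python3 - <<'E'
from bench import r
import cv2,json
s=r.read_state();print({k:s[k] for k in('time','ee_pos','eef_rot','ft_force','width')},r.tip_extent)
for n in('scene','side'):
    p=r.camera(n);cv2.imwrite(f'pics/{n}0.png',p['frame'][:,:,::-1]);print(n,p['fx'],p['fy'],p['cx'],p['cy'],p['camera_from_world'])
    for t in('bottle_mid','beaker_mid','jar_mid','pot_mid','mat1_top','glassjar'):
        try: print(t,[(round(d['score'],2),[round(v) for v in d['rect']]) for d in r.search_frame(p,t)])
        except Exception as e: print(t,e)
E
```

```text
pics
{'time': 0.0, 'ee_pos': array([ 0.20938672, -0.58849125,  0.23276865]), 'eef_rot': array([ 9.85424070e-01,  1.70114413e-01, -1.66167613e-04, -6.79071327e-04]), 'ft_force': array([-0.90434852,  0.05559277,  0.62987739]), 'width': 0.08707739346363377} 0.011
scene 562.9035395477991 562.9035395477991 317.91242672674883 237.86215741052365 [[ 0.79421319  0.60713679 -0.02470478 -0.425762  ]
 [ 0.30448447 -0.4328308  -0.84849673 -0.10638629]
 [-0.52584657  0.66636508 -0.52862366  1.61942647]
 [ 0.          0.          0.          1.        ]]
bottle_mid [(0.55, [301, 192, 320, 240])]
beaker_mid [(0.86, [344, 181, 362, 212])]
jar_mid [(0.66, [255, 245, 279, 263])]
pot_mid [(0.91, [182, 258, 210, 285]), (0.83, [184, 317, 214, 351]), (0.69, [201, 288, 230, 317]), (0.67, [256, 247, 279, 265])]
mat1_top [(0.81, [354, 238, 380, 253])]
glassjar [(0.74, [232, 263, 319, 397])]
side 442.2735387457331 442.2735387457331 312.89778831027877 236.5697475936836 [[-0.91543522 -0.402065   -0.01794709  0.48733233]
 [-0.26999468  0.64658033 -0.71346812  0.20066315]
 [ 0.29846479 -0.64828822 -0.70045781  0.62965662]
 [ 0.          0.          0.          1.        ]]
bottle_mid [(0.61, [331, 286, 365, 347]), (0.34, [265, 370, 300, 429])]
beaker_mid [(0.94, [264, 370, 303, 429])]
jar_mid [(0.66, [348, 208, 383, 252])]
pot_mid [(0.98, [366, 140, 395, 168]), (0.87, [425, 195, 458, 230]), (0.85, [377, 168, 408, 200])]
mat1_top [(0.96, [223, 276, 264, 312])]
glassjar [(0.81, [271, 51, 340, 170])]
```

View pics/scene0.png

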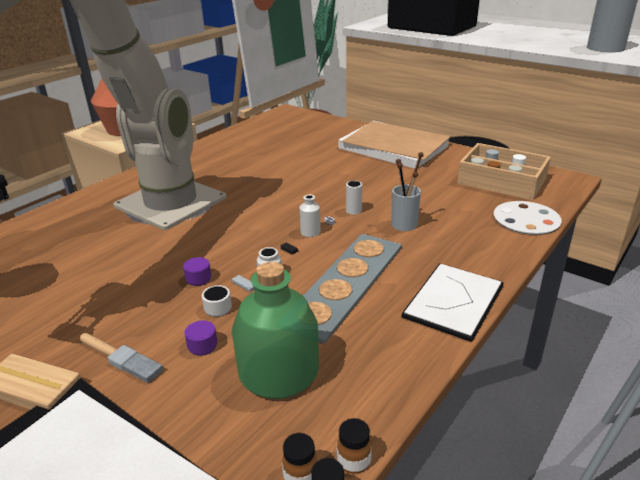

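View pics/side0.png

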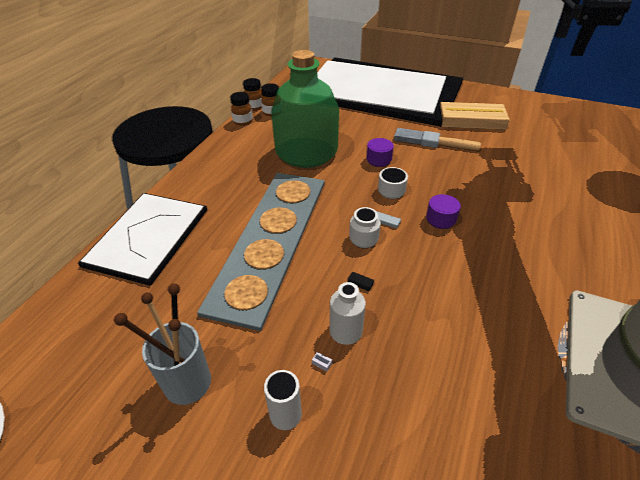

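The pictures show the green glass jar at the far end in the side view (−y), so the bottle goes to mat 4, then beaker mat 3, jar mat 2 and pot mat 1. In the side view the bottle is near (347,315), the beaker (283,400), the jar (365,228) and the white pot (393,183). The pots at (380,152) and (443,211) are purple decoys. Next I'll localize them.

```bash
cat > h.py <<'E'
import numpy as np,cv2
from scipy.optimize import least_squares
from bench import r
PROF={'bottle':[(0,.026),(.074,.026),(.08,.012),(.098,.015),(.102,.015)],'beaker':[(0,.022),(.082,.022)],
'jar':[(0,.024),(.008,.028),(.044,.028),(.05,.020),(.062,.022)],'pot':[(0,.026),(.01,.0295),(.042,.0295)]}
def proj(p,X):
    X=np.atleast_2d(X);T=np.array(p['camera_from_world']);c=X@T[:3,:3].T+T[:3,3]
    return np.c_[p['fx']*c[:,0]/c[:,2]+p['cx'],p['fy']*c[:,1]/c[:,2]+p['cy']]
def back(p,uv,z):
    T=np.array(p['camera_from_world']);R=T[:3,:3];o=-R.T@T[:3,3]
    d=R.T@np.array([(uv[0]-p['cx'])/p['fx'],(uv[1]-p['cy'])/p['fy'],1]);return o+d*(z-o[2])/d[2]
a=np.linspace(0,2*np.pi,48,endpoint=False)
def pts(n,x,y,z0=0):
    return np.concatenate([np.c_[x+R*np.cos(a),y+R*np.sin(a),0*a+z+z0] for z,R in PROF[n]])
def hullmask(p,n,x,y,z0=0):
    # union of frustum hulls (profile silhouettes), pixel
    m=np.zeros(p['frame'].shape[:2],np.uint8);pr=PROF[n]
    for k in range(len(pr)-1):
        q=np.concatenate([np.c_[x+R*np.cos(a),y+R*np.sin(a),0*a+z+z0] for z,R in pr[k:k+2]])
        cv2.fillConvexPoly(m,cv2.convexHull((proj(p,q)*16).round().astype(np.int32)),1,shift=4)
    return m
def bbox(p,n,x,y,z0=0):
    q=proj(p,pts(n,x,y,z0));return np.r_[q.min(0),q.max(0)]
def silfit(views,n,x0,y0,z0=0):
    """views: list of (pic,rect). fit rects"""
    f=lambda v:np.concatenate([(bbox(p,n,v[0],v[1],z0)-np.array(rc))*w for p,rc,w in views])
    s=least_squares(f,[x0,y0],loss='soft_l1');return s.x,f(s.x)
def up(img,c,s=4,h=60):
    u,v=map(int,c);return cv2.resize(img[max(0,v-h):v+h,max(0,u-h):u+h],None,fx=s,fy=s,interpolation=cv2.INTER_CUBIC)
E
python3 - <<'E'
from h import *
S=r.camera('side');C=r.camera('scene')
def seg(p,rect,n):
    l,t,R,b=[int(v) for v in rect];l-=6;t-=6;R+=6;b+=6
    sub=p['frame'][t:b,l:R];hsv=cv2.cvtColor(sub,cv2.COLOR_RGB2HSV)
    m=((hsv[...,1]<50)).astype(np.uint8)
    k,lab,st,_=cv2.connectedComponentsWithStats(m);i=1+np.argmax(st[1:,4]);
    s=st[i];return [l+s[0]-.5+.5,t+s[1],l+s[0]+s[2],t+s[1]+s[3]],int(s[4])
sr={'bottle':[331,286,365,347],'beaker':[264,370,303,429],'jar':[348,208,383,252],'pot':[377,168,408,200]}
cr={'bottle':[301,192,320,240],'beaker':[344,181,362,212],'jar':[255,245,279,263],'pot':[201,288,230,317]}
for n in sr:
    a1,A=seg(S,sr[n],n);c1,B=seg(C,cr[n],n)
    x0=back(S,((a1[0]+a1[2])/2,a1[3]-10),.0)
    print(n,a1,c1,'start',x0.round(3))
    print('  net',*[v.round(4) for v in silfit([(S,sr[n],1)],n,x0[0],x0[1])])
    print('  side',*[v.round(4) for v in silfit([(S,a1,1)],n,x0[0],x0[1])])
    print('  scene',*[v.round(4) for v in silfit([(C,c1,1)],n,x0[0],x0[1])])
for p,nm in((S,'side'),(C,'scene')):
    hsv=cv2.cvtColor(p['frame'],cv2.COLOR_RGB2HSV)
    m=((hsv[...,1]>70)&(hsv[...,2]>150)&(hsv[...,0]<25)).astype(np.uint8)
    k,lab,st,ce=cv2.connectedComponentsWithStats(m)
    box=[200,170,330,320] if nm=='side' else [295,230,400,335]
    for i in range(1,k):
        if st[i,4]>120 and box[0]<ce[i][0]<box[2] and box[1]<ce[i][1]<box[3]:
            q=np.argwhere(lab==i)[:,::-1].astype(np.float32);h=cv2.convexHull(q)
            e=cv2.fitEllipse(h);print(nm,st[i],np.round(e[0],1),back(p,e[0],.016).round(4))
E
```

```text
bottle [np.float64(330.0), np.int32(280), np.int32(371), np.int32(345)] [np.float64(299.0), np.int32(195), np.int32(320), np.int32(237)] start [0.423 0.103 0.   ]
  net [0.43   0.1034] [-1.3757 -1.6242  1.1095  1.1347]
  side [0.4279 0.0953] [ 2.7945  0.8171 -1.7074 -0.6323]
  scene [0.4375 0.0958] [-0.1764 -0.6287  0.1789  0.5214]
beaker [np.float64(264.0), np.int32(370), np.int32(301), np.int32(430)] [np.float64(346.0), np.int32(181), np.int32(362), np.int32(214)] start [0.461 0.264 0.   ]
  net [0.4599 0.2548] [ 0.4471 -1.308  -0.5087  1.2326]
  side [0.4608 0.2558] [-0.5458 -0.8519  0.6218  0.7134]
  scene [0.4657 0.2539] [-0.2868 -0.824   0.2749  0.672 ]
jar [np.float64(350.0), np.int32(207), np.int32(389), np.int32(248)] [np.float64(257.0), np.int32(247), np.int32(281), np.int32(266)] start [ 0.464 -0.112  0.   ]
  net [ 0.4696 -0.0988] [ 1.7252  1.3265 -1.495  -0.9121]
  side [ 0.4638 -0.109 ] [ 4.4734 -0.2463 -2.7658  0.3008]
  scene [ 0.4434 -0.0673] [ -0.4121 -11.9018   0.4158   1.8636]
pot [np.float64(378.0), np.int32(167), np.int32(408), np.int32(199)] [np.float64(202.0),
[... 241 characters left out ...]
5  0.0596]
side [     0     81    640    399 118557] [318.4 316.1] [0.4784 0.1007 0.016 ]
side [276 180  34  22 582] [292.6 190.6] [ 0.6524 -0.1687  0.016 ]
side [260 207  37  25 715] [277.7 219.2] [ 0.6407 -0.0773  0.016 ]
side [244 239  40  29 898] [263.5 253. ] [0.6234 0.0133 0.016 ]
side [ 224  275   44   34 1142] [245.5 291.3] [0.6093 0.1023 0.016 ]
scene [    0    92   640   388 95957] [316.6 290.4] [ 0.6148 -0.107   0.016 ]
scene [354 240  30  17 381] [368.2 247.8] [0.6131 0.0992 0.016 ]
scene [337 258  31  18 443] [352.1 266.7] [0.6267 0.0109 0.016 ]
scene [319 279  33  21 527] [335.  288.9] [ 0.644  -0.0795  0.016 ]
scene [308 302  24  22 323] [315.3 312.3] [ 0.6576 -0.1672  0.016 ]
```

```bash
cat >> h.py <<'E'
from scipy.spatial.transform import Rotation as Ro
def go(x,y,z,jaw=None):
    """jaw = wanted tool-y azimuth deg (mod 180). print tool-frame total shift cm (after turn) & turn"""
    s=r.read_state();R=Ro.from_quat(s['eef_rot']);M=R.as_matrix()
    d=M.T@(np.array([x,y,z])-s['ee_pos'])*100
    az=np.degrees(np.arctan2(M[1,1],M[0,1]));tilt=M.T@np.array([0,0,-1])
    print('t',round(s['time'],2),'pos',s['ee_pos'].round(4),'jaw az',az.round(1),'w',round(s['width'],4),'tilt',tilt.round(3),'F',np.round(s['ft_force'],1),'q',np.round(s['joint_positions'],2))
    print('  shift cm (present axes)',d.round(2),'norm',np.linalg.norm(d).round(1))
    if jaw is not None:
        w=(jaw-az+90)%180-90;print('  turn wz rad',round(-np.radians(w),3))
E
python3 - <<'E'
from h import *
S=r.camera('side');C=r.camera('scene')
for n,u,z in(('purpleA bottom',(380,158),0.0),('purpleB',(443,218),0.0),('brushpot base',(187,388),0.0),('brushtip',(121,318),.19),('brushtip2',(147,298),.19),('tip3',(174,289),.2),('glassjar base',(308,150),0),('tool',(390,220),0)):
    print(n,back(S,u,z).round(3))
for n,u,z in(('brushpot',(406,222),0),('glassjar',(277,372),0),('tipsC',(399,161),.2),('tipC2',(419,156),.2)): print('sc',n,back(C,u,z).round(3))
go(.40,.06,.234,9.4)
E
```

```text
purpleA bottom [ 0.526 -0.373  0.   ]
purpleB [ 0.348 -0.222  0.   ]
brushpot base [0.607 0.277 0.   ]
brushtip [0.628 0.301 0.19 ]
brushtip2 [0.62  0.267 0.19 ]
tip3 [0.592 0.25  0.2  ]
glassjar base [ 0.695 -0.34   0.   ]
tool [ 0.443 -0.176  0.   ]
sc brushpot [0.613 0.282 0.   ]
sc glassjar [ 0.693 -0.329  0.   ]
sc tipsC [0.618 0.218 0.2  ]
sc tipC2 [0.643 0.27  0.2  ]
t 0.9 pos [ 0.2095 -0.5889  0.2336] jaw az -70.4 w 0.0871 tilt [-0. -0.  1.] F [-0.  -0.7  0.5] q [ 1.21  0.33 -0.06  1.46  0.02  1.35 -0.09]
  shift cm (present axes) [ 3.969e+01 -5.475e+01 -5.000e-02] norm 67.6
  turn wz rad -1.393
```

```bash
python3 -m jog '[[4.25,-3,0,0,0,0,1],[4.25,-3,0,0,0,0,1],[4.25,-3,0,0,0,0,1],[4.25,-3,0,0,0,0,1],[4.25,-3,0,0,0,0,1],[4.25,-3,0,0,0,0,1],[4.25,-3,0,0,0,0,1],[4.25,-3,0,0,0,0,1],[0,0,0,0,0,-0.174,1],[0,0,0,0,0,-0.174,1],[0,0,0,0,0,-0.174,1],[0,0,0,0,0,-0.174,1],[0,0,0,0,0,-0.174,1],[0,0,0,0,0,-0.174,1],[0,0,0,0,0,-0.174,1],[0,0,0,0,0,-0.174,1],[0,0,0,0,0,0,1]]' 20
python3 - <<'E'
from h import *
go(.432,.096,.20,9.4)
p=r.camera('wrist');cv2.imwrite('pics/w1.png',p['frame'][:,:,::-1])
T=np.array(p['camera_from_world']);print(-T[:3,:3].T@T[:3,3],T[2,:3],p['fx'])
for n,c in(('jar',(.463,-.1)),('pot',(.468,-.263))): print(n,bbox(p,n,*c).round())
E
```

```text
time: 3.02
ee_pos: [0.4494, -0.2488, 0.2336]
eef_rot: [0.648, 0.762, -0.0, 0.0]
ft_force: [0.1, 0.6, -0.1]
width: 0.0871
t 3.02 pos [ 0.4494 -0.2488  0.2336] jaw az 9.3 w 0.0871 tilt [ 0. -0.  1.] F [ 0.1  0.6 -0.1] q [ 0.83  0.12 -0.45  1.73  0.05  1.31  0.54]
  shift cm (present axes) [34.31  3.84  3.36] norm 34.7
  turn wz rad -0.002
[ 0.43646552 -0.17725191  0.38437391] [ 0.04222092 -0.26291791 -0.96389396] 363.59393189688467
jar [324.  14. 392.  92.]
pot [300. 199. 361. 263.]
```

View pics/w1.png

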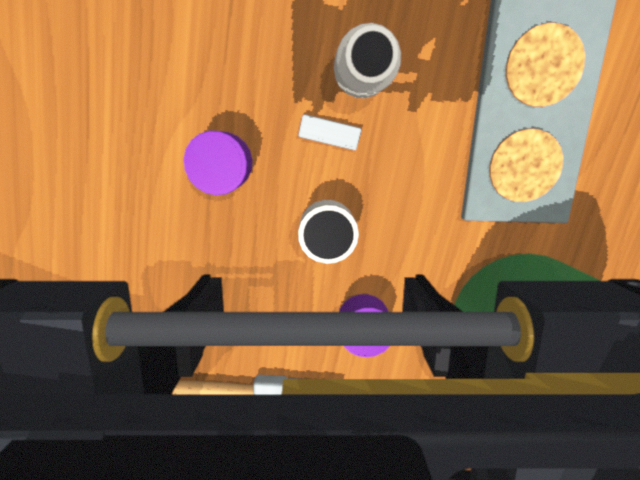

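```bash
cat >> h.py <<'E'
def mats(p,box):
    hsv=cv2.cvtColor(p['frame'],cv2.COLOR_RGB2HSV)
    # board: grey bluish low saturation; mats = non-board holes -> use bright cork
    m=((hsv[...,1]>60)&(hsv[...,2]>150)&(hsv[...,0]<25)).astype(np.uint8)
    k,lab,st,ce=cv2.connectedComponentsWithStats(m)
    for i in range(1,k):
        if 500<st[i,4]<12000 and box[0]<ce[i][0]<box[2] and box[1]<ce[i][1]<box[3]:
            h=cv2.convexHull(np.argwhere(lab==i)[:,::-1].astype(np.float32));e=cv2.fitEllipse(h)
            print('mat',st[i],np.round(e[0],1),back(p,e[0],.016).round(4))
def ves(p,n,x0,y0,z0=0,pad=14,save=None):
    b=bbox(p,n,x0,y0,z0);l,t,R,bo=[int(v) for v in b+np.r_[-pad,-pad,pad,pad]];l=max(l,0);t=max(t,0)
    hsv=cv2.cvtColor(p['frame'],cv2.COLOR_RGB2HSV)[t:bo,l:R]
    m=(hsv[...,1]<60).astype(np.uint8);k,lab,st,_=cv2.connectedComponentsWithStats(m);i=1+np.argmax(st[1:,4])
    mm=(lab==i).astype(np.uint8);cs,_=cv2.findContours(mm,cv2.RETR_EXTERNAL,cv2.CHAIN_APPROX_NONE)
    full=np.zeros(p['frame'].shape[:2],np.uint8);cv2.drawContours(full[t:bo,l:R],cs,-1,1,-1)
    from scipy.optimize import minimize
    G=cv2.GaussianBlur(full.astype(np.float32),(0,0),1)
    f=lambda v:np.abs(cv2.GaussianBlur(hullmask(p,n,v[0],v[1],z0).astype(np.float32),(0,0),1)-G).sum()
    s=minimize(f,[x0,y0],method='Nelder-Mead',options=dict(initial_simplex=[[x0,y0],[x0+.008,y0],[x0,y0+.008]],xatol=1e-4,fatol=.1))
    if save:
        im=p['frame'][:,:,::-1].copy();c,_=cv2.findContours(hullmask(p,n,*s.x,z0),cv2.RETR_EXTERNAL,cv2.CHAIN_APPROX_NONE);cv2.drawContours(im,c,-1,(0,0,255),1);cv2.imwrite(save,up(im,((l+R)/2,(t+bo)/2)))
    print(n,s.x.round(4),'resid frac',round(s.fun/G.sum(),3));return s.x
E
python3 - <<'E'
from h import *
p=r.camera('wrist');mats(p,[470,0,640,230]);ves(p,'jar',.47,-.105,save='pics/w1jar.png');ves(p,'pot',.466,-.263)
S=r.camera('side');ves(S,'jar',.469,-.1,pad=5);C=r.camera('scene');ves(C,'pot',.47,-.264);ves(S,'bottle',.43,.098);ves(C,'bottle',.43,.098)
E
```

```text
mat [  575     0    65   281 11898] [628.4 140.9] [ 0.7411 -0.1298  0.016 ]
mat [ 506   21   79   85 5024] [544.7  63.4] [ 0.6379 -0.0763  0.016 ]
mat [ 490  128   73   73 4021] [526.  164.1] [ 0.6494 -0.1672  0.016 ]
jar [ 0.4723 -0.1053] resid frac 0.068
pot [ 0.4655 -0.2634] resid frac 0.051
jar [ 0.4726 -0.1062] resid frac 0.133
pot [ 0.4679 -0.2631] resid frac 0.077
bottle [0.4332 0.096 ] resid frac 0.159
bottle [0.4335 0.0998] resid frac 0.108
```

View pics/w1jar.png

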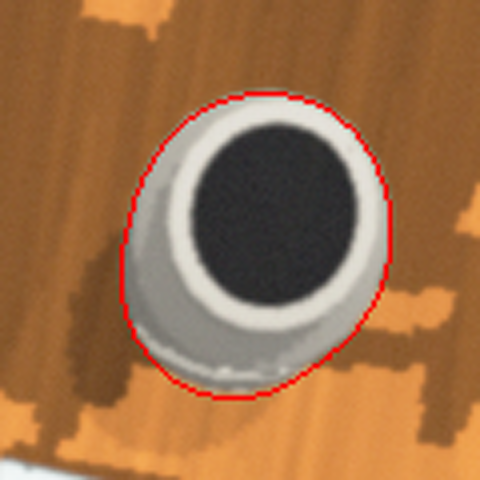

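The wrist view shows the white pot at (328,232) and the jar at (368,60), and the jar's outline overlay fits tightly. The pot is closest, so I'll pick it first.

```bash
python3 -m jog '[[-1.67,1.41,0,0,0,0,1],[0,0,4,0,0,0,1],[0,0,4,0,0,0,1],[0,0,4,0,0,0,1],[0,0,3,0,0,0,1],[0,0,2,0,0,0,1],[0,0,1.5,0,0,0,1],[0,0,1.5,0,0,0,1],[0,0,1,0,0,0,1],[0,0,0.5,0,0,0,1],[0,0,0,0,0,0,1]]' 20
python3 - <<'E'
from h import *
go(.466,-.263,.018,9.3)
p=r.camera('wrist');cv2.imwrite('pics/w2.png',p['frame'][:,:,::-1])
E
```

```text
time: 4.6
ee_pos: [0.4661, -0.263, 0.0185]
eef_rot: [0.647, 0.762, -0.0, -0.0]
ft_force: [0.0, 0.2, 1.1]
width: 0.087
t 4.6 pos [ 0.4661 -0.263   0.0185] jaw az 9.3 w 0.087 tilt [-0.  0.  1.] F [0.  0.2 1.1] q [ 0.78  0.4  -0.41  1.89  0.2   0.89  0.44]
  shift cm (present axes) [-0.   -0.01  0.05] norm 0.1
  turn wz rad 0.001
```

View pics/w2.png

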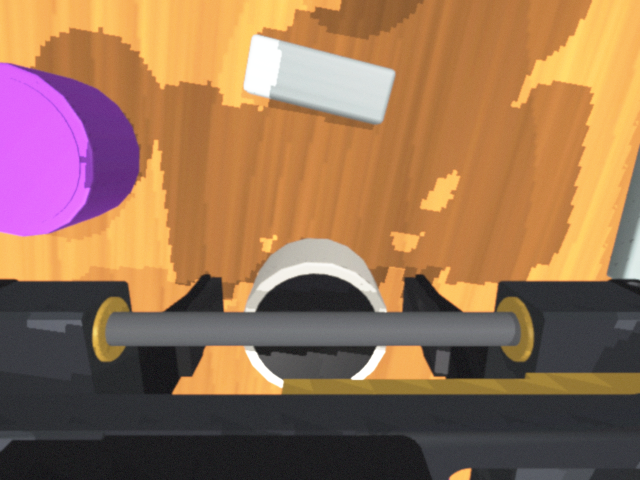

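The pot (246–386 px) sits centred between the fingers. Now I'll close and lift.

```bash
python3 -m jog '[[0,0,0,0,0,0,0.5],[0,0,0,0,0,0,0.3],[0,0,0,0,0,0,0],[0,0,0,0,0,0,-0.3],[0,0,0,0,0,0,-0.3],[0,0,0,0,0,0,-0.3],[0,0,0,0,0,0,-0.3],[0,0,-1,0,0,0,-0.3],[0,0,-2,0,0,0,-0.3],[0,0,-3,0,0,0,-0.3],[0,0,-4,0,0,0,-0.3],[0,0,0,0,0,0,-0.3]]' 20
python3 - <<'E'
from h import *
go(.600,.099,.10,9.3)
p=r.camera('wrist');cv2.imwrite('pics/w3.png',p['frame'][:,:,::-1])
E
```

```text
time: 6.15
ee_pos: [0.4677, -0.2637, 0.1219]
eef_rot: [0.647, 0.762, 0.0, 0.003]
ft_force: [-0.3, -0.3, -0.7]
width: 0.058
t 6.15 pos [ 0.4677 -0.2637  0.1219] jaw az 9.3 w 0.058 tilt [ 0.004 -0.004  1.   ] F [-0.3 -0.3 -0.7] q [ 0.82  0.26 -0.44  1.82  0.13  1.09  0.49]
  shift cm (present axes) [33.65 18.93  2.15] norm 38.7
  turn wz rad 0.001
```

View pics/w3.png

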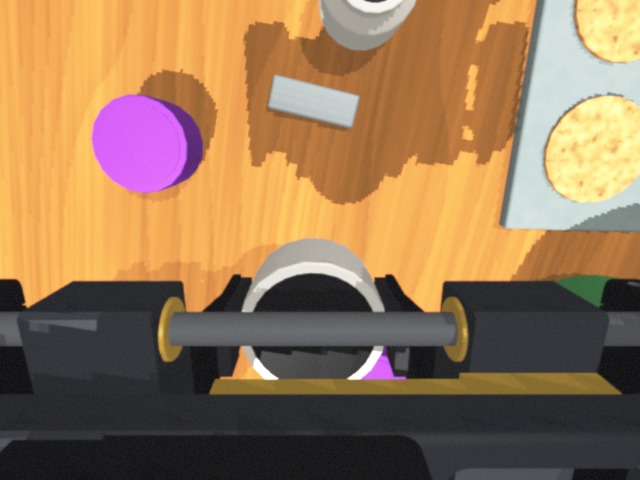

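The pot is held, with opening 0.058. I'll carry it toward mat 1, stopping short so the wrist camera can see the mat.

```bash
python3 -m jog '[[0,0,-4,0,0,0,-0.3],[0,0,-4,0,0,0,-0.3],[4.4,3.8,0,0,0,0,-0.3],[4.4,3.8,0,0,0,0,-0.3],[4.4,3.8,0,0,0,0,-0.3],[4.4,3.8,0,0,0,0,-0.3],[4.4,3.8,0,0,0,0,-0.3],[0,0,0,0,0,0,-0.3],[0,0,0,0,0,0,-0.3]]' 20
python3 - <<'E'
from h import *
go(.607,.101,.038,9.3)
p=r.camera('wrist');cv2.imwrite('pics/w4.png',p['frame'][:,:,::-1]);mats(p,[0,0,640,300])
E
```

```text
time: 7.32
ee_pos: [0.6172, -0.0153, 0.1971]
eef_rot: [0.647, 0.762, -0.001, -0.001]
ft_force: [-0.8, 0.0, -1.4]
width: 0.0584
t 7.33 pos [ 0.6172 -0.0153  0.1971] jaw az 9.4 w 0.0584 tilt [-0.     0.002  1.   ] F [-0.8  0.  -1.4] q [ 0.41  0.4  -0.59  1.51  0.23  1.31 -0.04]
  shift cm (present axes) [11.64  0.93 15.91] norm 19.7
  turn wz rad 0.001
mat [ 286  151   79   78 4768] [325.  189.7] [0.6218 0.0141 0.016 ]
```

View pics/w4.png

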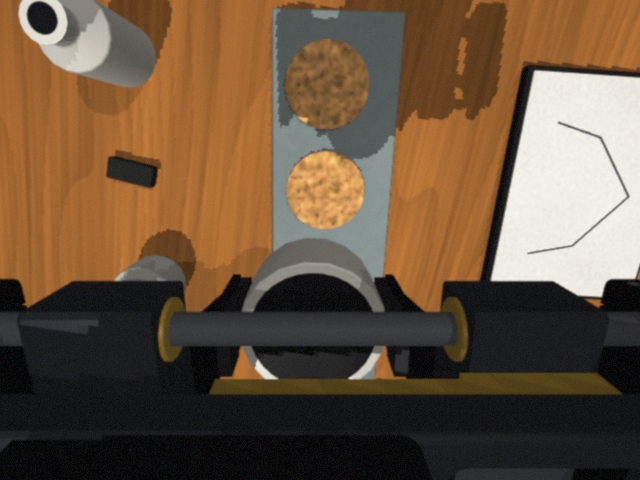

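```bash
python3 - <<'E'
from h import *
p=r.camera('wrist')
f=p['frame'];hsv=cv2.cvtColor(f,cv2.COLOR_RGB2HSV);print('board sat',hsv[60,278:283,1],hsv[140,340,1],'cork',hsv[80,310:340:5,1])
m=(hsv[...,1]>95).astype(np.uint8);sub=m[20:240,280:385];k,lab,st,ce=cv2.connectedComponentsWithStats(sub)
for i in range(1,k):
    if st[i,4]>2000:
        h=cv2.convexHull(np.argwhere(lab==i)[:,::-1].astype(np.float32));e=cv2.fitEllipse(h);c=(e[0][0]+280,e[0][1]+20);print(st[i],np.round(c,1),back(p,c,.016).round(4))
print(back(p,(327,84.5),.016))
ves(p,'bottle',.433,.097)
go(.608,.104,.038)
E
```

```text
board sat [20 25 21 26 23] 12 cork [147 149 148 143 151 149]
[   5   18   84   90 5937] [326.6  82.3] [0.6077 0.1028 0.016 ]
[   7  129   78   79 4751] [325.  188.1] [0.6217 0.0145 0.016 ]
[0.60833942 0.10116082 0.016     ]
bottle [0.431 0.1  ] resid frac 0.043
t 7.42 pos [ 0.6172 -0.0167  0.1978] jaw az 9.2 w 0.0585 tilt [0.001 0.001 1.   ] F [ 0.1 -0.1 -1.1] q [ 0.41  0.4  -0.59  1.5   0.23  1.31 -0.04]
  shift cm (present axes) [12.07  1.05 15.97] norm 20.0
```

```bash
python3 -m jog '[[4,0.35,0,0,0,0,-0.3],[4,0.35,0,0,0,0,-0.3],[4,0.35,0,0,0,0,-0.3],[0,0,4,0,0,0,-0.3],[0,0,4,0,0,0,-0.3],[0,0,3,0,0,0,-0.3],[0,0,1.5,0,0,0,-0.3],[0,0,0.5,0,0,0,-0.3],[0,0,0,0,0,0,-0.3],[0,0,0,0,0,0,-0.3]]' 20
python3 - <<'E'
from h import *
go(.608,.1035,.036,9.2)
E
```

```text
time: 8.68
ee_pos: [0.6094, 0.1051, 0.0698]
eef_rot: [0.647, 0.762, 0.001, 0.001]
ft_force: [-0.5, -0.8, -0.3]
width: 0.058
t 8.68 pos [0.6094 0.1051 0.0698] jaw az 9.3 w 0.058 tilt [ 0.    -0.002  1.   ] F [-0.5 -0.8 -0.3] q [ 0.22  0.53 -0.6   1.63  0.33  1.08 -0.31]
  shift cm (present axes) [-0.14 -0.17  3.38] norm 3.4
  turn wz rad 0.002
```

```bash
python3 -m jog '[[-0.14,-0.15,1.5,0,0,0,-0.3],[0,0,1,0,0,0,-0.3],[0,0,0.5,0,0,0,-0.3],[0,0,0.3,0,0,0,-0.3],[0,0,0.1,0,0,0,-0.3],[0,0,0,0,0,0,-0.3],[0,0,0,0,0,0,-0.3]]' 20
python3 - <<'E'
from h import *
go(.608,.1035,.0345,9.2)
S=r.camera('side');ves(S,'pot',.608,.1035,.016);cv2.imwrite('pics/s5.png',S['frame'][:,:,::-1])
E
```

```text
time: 9.55
ee_pos: [0.6077, 0.1035, 0.0348]
eef_rot: [0.647, 0.762, 0.0, 0.0]
ft_force: [0.4, 0.1, -1.5]
width: 0.0582
t 9.55 pos [0.6077 0.1035 0.0348] jaw az 9.3 w 0.0582 tilt [ 0.    -0.001  1.   ] F [ 0.4  0.1 -1.5] q [ 0.21  0.57 -0.58  1.66  0.35  1.02 -0.32]
  shift cm (present axes) [-0.01  0.03  0.03] norm 0.0
  turn wz rad 0.002
pot [0.5922 0.1226] resid frac 0.603
```

View pics/s5.png

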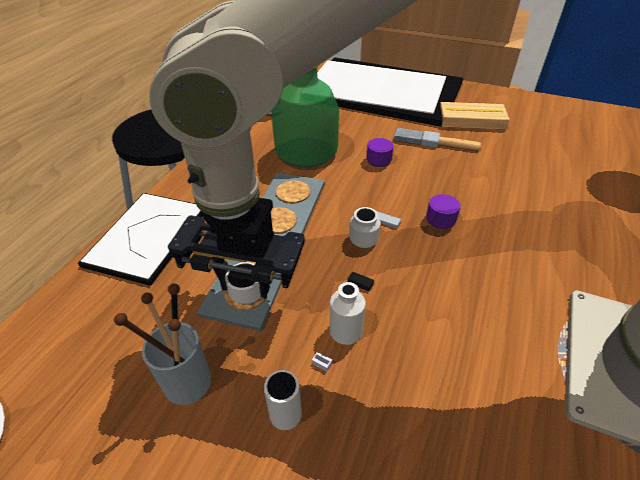

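The pot is just above mat 1 at (243,287), centred. I'll release it, lift and back off.

```bash
python3 -m jog '[[0,0,0.05,0,0,0,-0.3],[0,0,0,0,0,0,0.4],[0,0,0,0,0,0,0.5],[0,0,0,0,0,0,0.9],[0,0,0,0,0,0,1],[0,0,0,0,0,0,1],[0,0,-1,0,0,0,1],[0,0,-3,0,0,0,1],[0,0,-4,0,0,0,1],[0,0,-4,0,0,0,1],[0,0,-5,0,0,0,1],[-5,0,0,0,0,0,1],[-5,0,0,0,0,0,1],[0,0,0,0,0,0,1],[0,0,0,0,0,0,1],[0,0,0,0,0,0,1]]' 20
python3 - <<'E'
from h import *
go(.472,-.1055,.2,9.3)
p=r.camera('wrist');cv2.imwrite('pics/w6.png',p['frame'][:,:,::-1]);ves(p,'pot',.608,.1035,.016)
mats(p,[0,0,640,300]);ves(p,'bottle',.431,.1)
E
```

```text
time: 11.6
ee_pos: [0.6235, 0.0064, 0.2045]
eef_rot: [0.646, 0.763, 0.0, -0.0]
ft_force: [-0.3, -0.7, -0.2]
width: 0.087
t 11.6 pos [0.6235 0.0064 0.2045] jaw az 9.5 w 0.087 tilt [-0. -0.  1.] F [-0.3 -0.7 -0.2] q [ 0.37  0.41 -0.6   1.48  0.23  1.32 -0.08]
  shift cm (present axes) [ -8.55 -16.79   0.43] norm 18.8
  turn wz rad 0.003
pot [0.6022 0.1127] resid frac 0.545
mat [  43    0   77   39 1830] [80.2 12. ] [0.4041 0.146  0.016 ]
mat [  493     0   147   105 11499] [568.3  69.9] [0.8168 0.1706 0.016 ]
mat [276 112  80  41 728] [315.  116.1] [0.6089 0.0977 0.016 ]
mat [ 276  173   76   75 4397] [313.7 210.2] [0.6218 0.0142 0.016 ]
mat [ 281  268   71   44 2536] [316.4 296.5] [ 0.6392 -0.0727  0.016 ]
bottle [0.4326 0.0986] resid frac 0.063
```

View pics/w6.png

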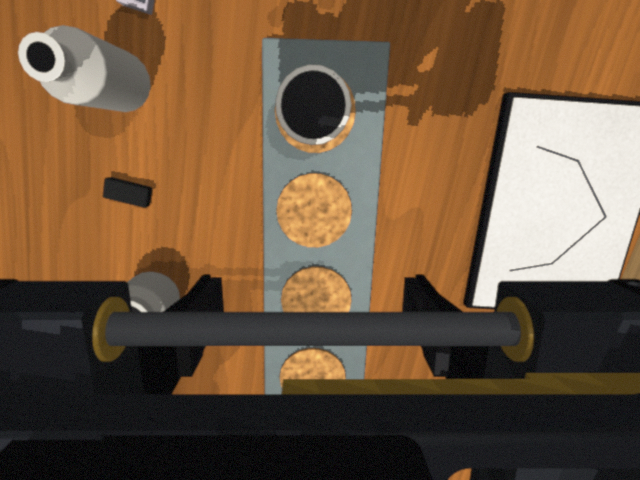

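Pot stands on mat 1 at (314,105). Mat 2 is at (.622,.014). Next is the jar.

```bash
python3 -m jog '[[-2.14,-4.2,0,0,0,0,1],[-2.14,-4.2,0,0,0,0,1],[-2.14,-4.2,0,0,0,0,1],[-2.14,-4.2,0,0,0,0,1],[0,0,3,0,0,0,1],[0,0,3,0,0,0,1],[0,0,2.5,0,0,0,1],[0,0,1,0,0,0,1],[0,0,0,0,0,0,1],[0,0,0,0,0,0,1]]' 20
python3 - <<'E'
from h import *
go(.472,-.1055,.02,9.3)
p=r.camera('wrist');cv2.imwrite('pics/w7.png',p['frame'][:,:,::-1])
E
```

```text
time: 12.9
ee_pos: [0.4725, -0.1069, 0.11]
eef_rot: [0.647, 0.762, 0.0, 0.001]
ft_force: [0.2, -0.2, 0.6]
width: 0.0872
t 12.9 pos [ 0.4725 -0.1069  0.11  ] jaw az 9.4 w 0.0872 tilt [ 0.001 -0.001  1.   ] F [ 0.2 -0.2  0.6] q [ 0.66  0.18 -0.57  1.95  0.11  1.04  0.2 ]
  shift cm (present axes) [ 0.15 -0.04  9.  ] norm 9.0
  turn wz rad 0.001
```

View pics/w7.png

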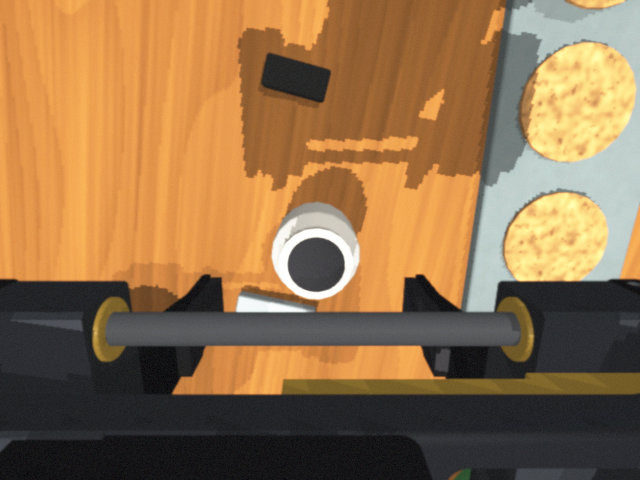

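```bash
python3 - <<'E'
from h import *
p=r.camera('wrist');ves(p,'jar',.472,-.1055,pad=6);print(bbox(p,'jar',.472,-.1055).round())
go(.472,-.1055,.02)
E
```

```text
jar [ 0.4723 -0.1041] resid frac 0.059
[270. 203. 359. 301.]
t 13.0 pos [ 0.4724 -0.107   0.11  ] jaw az 9.3 w 0.0869 tilt [ 0.001 -0.001  1.   ] F [ 0.  -0.7  0.5] q [ 0.66  0.18 -0.57  1.95  0.11  1.04  0.2 ]
  shift cm (present axes) [ 0.17 -0.03  9.  ] norm 9.0
```

The fit agrees with the earlier one: (.4723, −.1041). I'll descend and grip.

```bash
python3 -m jog '[[0.27,0,2.5,0,0,0,1],[0,0,2.5,0,0,0,1],[0,0,2,0,0,0,1],[0,0,1.4,0,0,0,1],[0,0,0.6,0,0,0,1],[0,0,0,0,0,0,0.6],[0,0,0,0,0,0,0.3],[0,0,0,0,0,0,0],[0,0,0,0,0,0,-0.3],[0,0,0,0,0,0,-0.3],[0,0,0,0,0,0,-0.3],[0,0,0,0,0,0,-0.3],[0,0,0,0,0,0,-0.3]]' 20
python3 - <<'E'
from h import *
go(.622,.0138,.2,9.3)
E
```

```text
time: 14.62
ee_pos: [0.4718, -0.1044, 0.0194]
eef_rot: [0.647, 0.762, 0.0, 0.0]
ft_force: [0.1, 0.5, 6.2]
width: 0.0552
t 14.62 pos [ 0.4718 -0.1044  0.0194] jaw az 9.3 w 0.0552 tilt [ 0.    -0.001  1.   ] F [0.1 0.5 6.2] q [ 0.61  0.32 -0.54  2.02  0.22  0.86  0.11]
  shift cm (present axes) [  9.21  16.75 -18.05] norm 26.3
  turn wz rad 0.001
```

```bash
python3 -m jog '[[0,0,-1,0,0,0,-0.3],[0,0,-3,0,0,0,-0.3],[0,0,-4,0,0,0,-0.3],[0,0,-4,0,0,0,-0.3],[1.84,3.35,0,0,0,0,-0.3],[1.84,3.35,0,0,0,0,-0.3],[1.84,3.35,0,0,0,0,-0.3],[1.84,3.35,0,0,0,0,-0.3],[1.84,3.35,0,0,0,0,-0.3],[0,0,2.5,0,0,0,-0.3],[0,0,2.5,0,0,0,-0.3],[0,0,1.5,0,0,0,-0.3],[0,0,0.5,0,0,0,-0.3],[0,0,0,0,0,0,-0.3],[0,0,0,0,0,0,-0.3]]' 20
python3 - <<'E'
from h import *
go(.6225,.0138,.0358,9.3)
S=r.camera('side');cv2.imwrite('pics/s8.png',S['frame'][150:340,180:433,::-1].repeat(3,0).repeat(3,1))
E
```

```text
time: 16.5
ee_pos: [0.6222, 0.0136, 0.0701]
eef_rot: [0.647, 0.762, 0.0, 0.001]
ft_force: [1.1, 0.8, -1.6]
width: 0.0551
t 16.5 pos [0.6222 0.0136 0.0701] jaw az 9.3 w 0.0551 tilt [ 0.    -0.001  1.   ] F [ 1.1  0.8 -1.6] q [ 0.35  0.53 -0.59  1.62  0.32  1.09 -0.16]
  shift cm (present axes) [0.01 0.02 3.43] norm 3.4
  turn wz rad 0.001
```

View pics/s8.png

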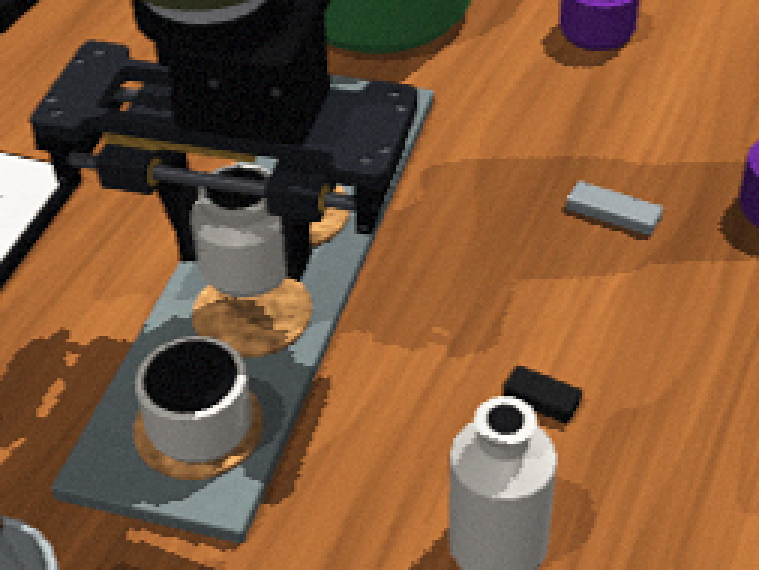

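The jar is held level above mat 2. Now I'll lower it, release and lift.

```bash
python3 -m jog '[[0,0,1.5,0,0,0,-0.3],[0,0,1,0,0,0,-0.3],[0,0,0.6,0,0,0,-0.3],[0,0,0.25,0,0,0,-0.3],[0,0,0.08,0,0,0,-0.3],[0,0,0,0,0,0,-0.3],[0,0,0,0,0,0,0.4],[0,0,0,0,0,0,0.5],[0,0,0,0,0,0,0.9],[0,0,0,0,0,0,1],[0,0,0,0,0,0,1],[0,0,-1,0,0,0,1],[0,0,-3,0,0,0,1],[0,0,-4,0,0,0,1],[0,0,-4,0,0,0,1],[0,0,-5,0,0,0,1],[0,0,0,0,0,0,1],[0,0,0,0,0,0,1]]' 20
python3 - <<'E'
from h import *
go(.432,.0985,.2,9.3)
p=r.camera('wrist');cv2.imwrite('pics/w9.png',p['frame'][:,:,::-1])
ves(p,'bottle',.432,.0985);ves(p,'beaker',.463,.254)
E
```

```text
time: 18.8
ee_pos: [0.6216, 0.0136, 0.2049]
eef_rot: [0.647, 0.762, -0.0, 0.0]
ft_force: [-0.3, 0.1, -0.7]
width: 0.0867
t 18.8 pos [0.6216 0.0136 0.2049] jaw az 9.3 w 0.0867 tilt [ 0. -0.  1.] F [-0.3  0.1 -0.7] q [ 0.38  0.41 -0.62  1.48  0.24  1.33 -0.1 ]
  shift cm (present axes) [ 11.45 -17.33   0.48] norm 20.8
  turn wz rad 0.001
bottle [0.4328 0.099 ] resid frac 0.062
beaker [0.463 0.254] resid frac 1.0
```

View pics/w9.png

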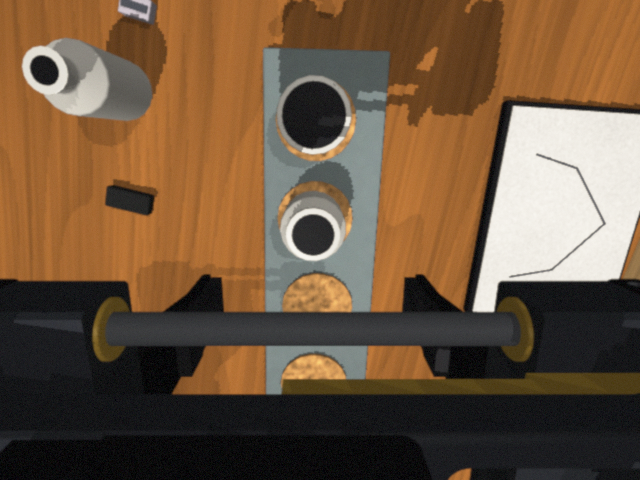

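Jar stands on mat 2 at (313,225). Next is the bottle.

```bash
python3 -m jog '[[2.29,-3.47,0,0,0,0,1],[2.29,-3.47,0,0,0,0,1],[2.29,-3.47,0,0,0,0,1],[2.29,-3.47,0,0,0,0,1],[2.29,-3.47,0,0,0,0,1],[0,0,3,0,0,0,1],[0,0,2.5,0,0,0,1],[0,0,0.5,0,0,0,1],[0,0,0,0,0,0,1],[0,0,0,0,0,0,1]]' 20
python3 - <<'E'
from h import *
p=r.camera('wrist');cv2.imwrite('pics/w10.png',p['frame'][:,:,::-1])
x=ves(p,'bottle',.4325,.0988,pad=6,save='pics/w10b.png');go(*x,.055,9.3)
E
```

```text
time: 20.1
ee_pos: [0.4324, 0.0986, 0.1455]
eef_rot: [0.647, 0.762, 0.0, 0.0]
ft_force: [0.2, 0.5, -0.1]
width: 0.0871
bottle [0.4312 0.1002] resid frac 0.066
t 20.15 pos [0.4324 0.0986 0.1454] jaw az 9.3 w 0.0872 tilt [ 0.    -0.001  1.   ] F [-0.2 -0.1 -0.3] q [ 0.42  0.05 -0.75  2.    0.04  1.11 -0.19]
  shift cm (present axes) [ 0.18 -0.1   9.04] norm 9.0
  turn wz rad 0.001
```

View pics/w10.png

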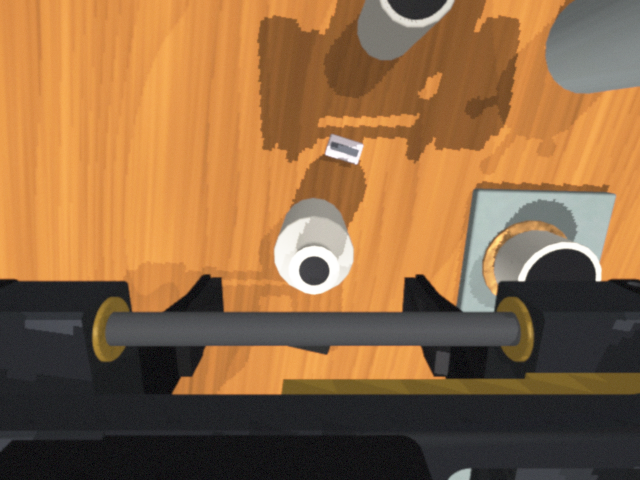

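View pics/w10b.png

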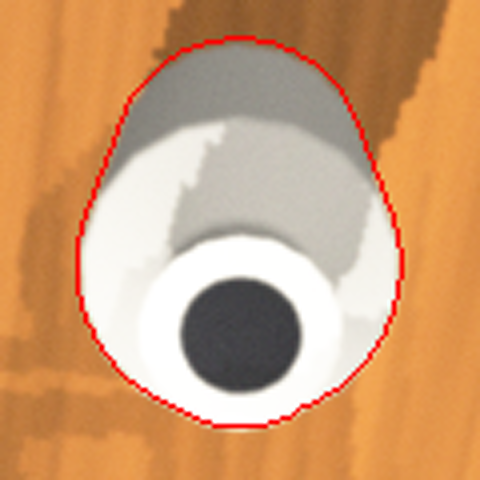

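The overlay fits. The bottle is centred at (314,250), so I'll descend and grip.

```bash
python3 -m jog '[[0.14,-0.05,2.5,0,0,0,1],[0,0,2.5,0,0,0,1],[0,0,2,0,0,0,1],[0,0,1.4,0,0,0,1],[0,0,0.6,0,0,0,1],[0,0,0,0,0,0,0.6],[0,0,0,0,0,0,0.3],[0,0,0,0,0,0,0],[0,0,0,0,0,0,-0.4],[0,0,0,0,0,0,-0.4],[0,0,0,0,0,0,-0.4],[0,0,0,0,0,0,-0.4],[0,0,0,0,0,0,-0.4],[0,0,-1,0,0,0,-0.4],[0,0,-3,0,0,0,-0.4],[0,0,-4,0,0,0,-0.4],[0,0,-4,0,0,0,-0.4],[0,0,-3,0,0,0,-0.4],[0,0,0,0,0,0,-0.4]]' 20
python3 - <<'E'
from h import *
go(.65,-.168,.205,9.3)
S=r.camera('side');cv2.imwrite('pics/s11.png',S['frame'][:,:,::-1])
E
```

```text
time: 22.52
ee_pos: [0.4318, 0.1001, 0.2066]
eef_rot: [0.647, 0.762, 0.001, 0.001]
ft_force: [0.4, 0.6, -2.1]
width: 0.0513
t 22.52 pos [0.4318 0.1001 0.2066] jaw az 9.3 w 0.0513 tilt [ 0.001 -0.003  1.   ] F [ 0.4  0.6 -2.1] q [ 0.45 -0.02 -0.75  1.92 -0.02  1.24 -0.14]
  shift cm (present axes) [-30.    17.18   0.23] norm 34.6
  turn wz rad 0.001
```

View pics/s11.png

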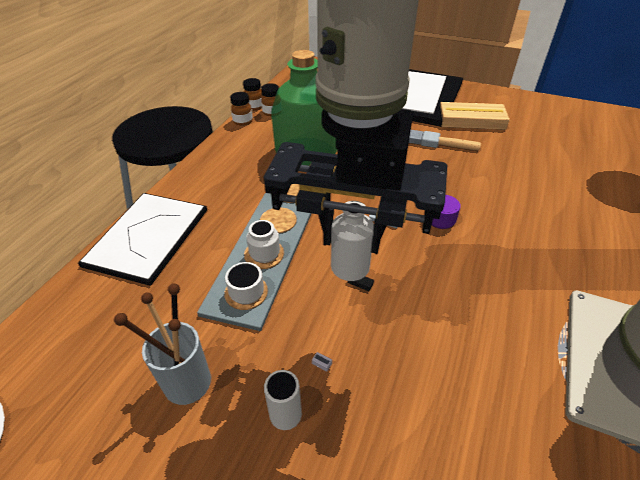

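```bash
python3 -m jog '[[-4.28,2.46,0,0,0,0,-0.4],[-4.28,2.46,0,0,0,0,-0.4],[-4.28,2.46,0,0,0,0,-0.4],[-4.28,2.46,0,0,0,0,-0.4],[-4.28,2.46,0,0,0,0,-0.4],[-4.28,2.46,0,0,0,0,-0.4],[-4.28,2.46,0,0,0,0,-0.4],[0,0,0,0,0,0,-0.4],[0,0,3,0,0,0,-0.4],[0,0,3,0,0,0,-0.4],[0,0,2.5,0,0,0,-0.4],[0,0,1,0,0,0,-0.4],[0,0,0,0,0,0,-0.4],[0,0,0,0,0,0,-0.4]]' 20
python3 - <<'E'
from h import *
go(.6507,-.1675,.0716,9.3)
S=r.camera('side');cv2.imwrite('pics/s12.png',S['frame'][100:290,180:433,::-1].repeat(3,0).repeat(3,1))
C=r.camera('scene');cv2.imwrite('pics/c12.png',C['frame'][150:350,220:430,::-1].repeat(3,0).repeat(3,1))
E
```

```text
time: 24.32
ee_pos: [0.6502, -0.1677, 0.1108]
eef_rot: [0.647, 0.762, 0.0, 0.001]
ft_force: [-0.1, 0.5, -1.8]
width: 0.0509
t 24.32 pos [ 0.6502 -0.1677  0.1108] jaw az 9.4 w 0.0509 tilt [ 0.    -0.001  1.   ] F [-0.1  0.5 -1.8] q [ 0.55  0.57 -0.52  1.45  0.29  1.2   0.16]
  shift cm (present axes) [0.02 0.04 3.92] norm 3.9
  turn wz rad 0.001
```

View pics/s12.png

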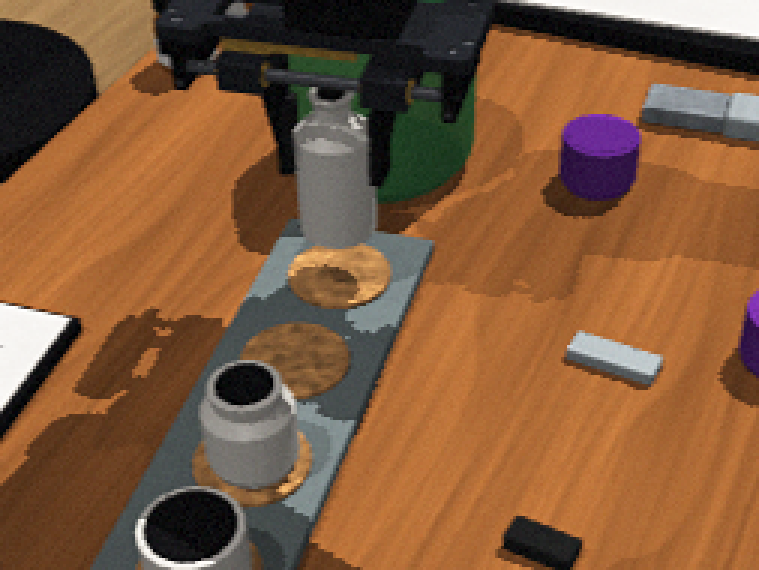

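View pics/c12.png

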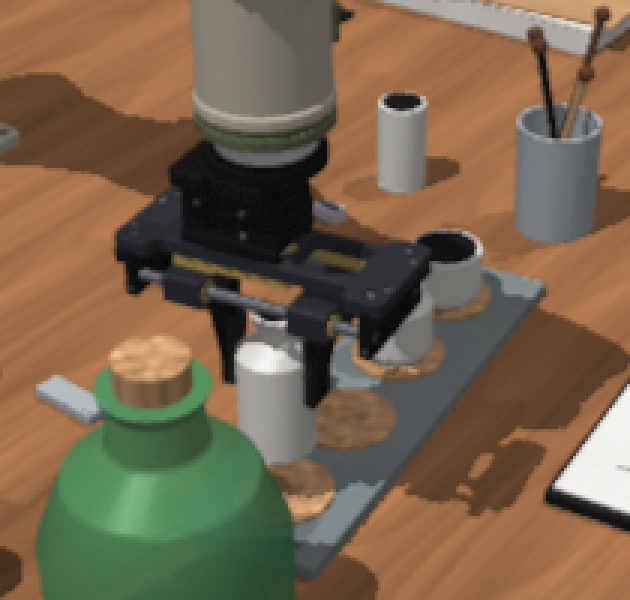

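The bottle is vertical above mat 4, beside the glass jar. Now I'll lower it and release.

```bash
python3 -m jog '[[0,0.03,1.5,0,0,0,-0.4],[0,0,1.2,0,0,0,-0.4],[0,0,0.8,0,0,0,-0.4],[0,0,0.35,0,0,0,-0.4],[0,0,0.1,0,0,0,-0.4],[0,0,0,0,0,0,-0.4],[0,0,0,0,0,0,-0.4]]' 20
python3 - <<'E'
from h import *
go(.6507,-.1675,.0714,9.3)
S=r.camera('side');cv2.imwrite('pics/s13.png',S['frame'][100:290,180:433,::-1].repeat(3,0).repeat(3,1))
E
```

```text
time: 25.3
ee_pos: [0.6501, -0.1678, 0.0711]
eef_rot: [0.647, 0.762, -0.0, 0.0]
ft_force: [-4.4, 1.0, 5.9]
width: 0.0512
t 25.3 pos [ 0.6501 -0.1678  0.0711] jaw az 9.3 w 0.0512 tilt [ 0. -0.  1.] F [-4.4  1.   5.9] q [ 0.55  0.61 -0.51  1.48  0.31  1.13  0.15]
  shift cm (present axes) [ 0.02  0.06 -0.03] norm 0.1
  turn wz rad 0.001
```

View pics/s13.png

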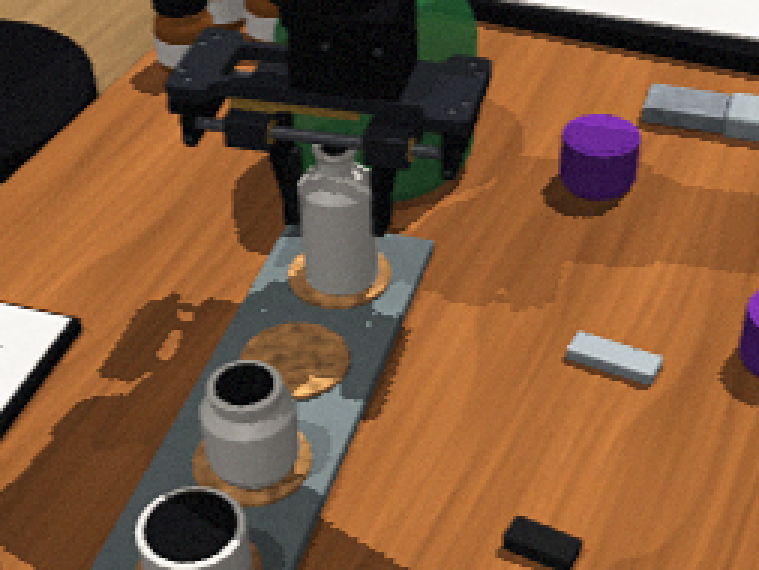

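It is in contact and centred on mat 4. Releasing.

```bash
python3 -m jog '[[0,0,0,0,0,0,0.2],[0,0,0,0,0,0,0.4],[0,0,0,0,0,0,0.7],[0,0,0,0,0,0,1],[0,0,0,0,0,0,1],[0,0,0,0,0,0,1],[0,0,-1,0,0,0,1],[0,0,-3,0,0,0,1],[0,0,-4,0,0,0,1],[0,0,-4,0,0,0,1],[0,0,-2.5,0,0,0,1],[0,0,0,0,0,0,1]]' 20
python3 - <<'E'
from h import *
go(.46,.14,.216,-80.7)
S=r.camera('side');cv2.imwrite('pics/s14.png',S['frame'][:,:,::-1]);ves(S,'beaker',.462,.2545)
C=r.camera('scene');ves(C,'beaker',.462,.2545)
E
```

```text
time: 26.85
ee_pos: [0.6511, -0.1678, 0.2183]
eef_rot: [0.647, 0.762, 0.001, 0.002]
ft_force: [0.3, -0.1, -0.9]
width: 0.0871
t 26.85 pos [ 0.6511 -0.1678  0.2183] jaw az 9.3 w 0.0871 tilt [ 0.002 -0.004  1.   ] F [ 0.3 -0.1 -0.9] q [ 0.56  0.5  -0.54  1.32  0.25  1.39  0.19]
  shift cm (present axes) [ 33.47 -13.86   0.11] norm 36.2
  turn wz rad -1.57
beaker [0.4618 0.2542] resid frac 0.084
beaker [0.4557 0.2526] resid frac 0.515
```

View pics/s14.png

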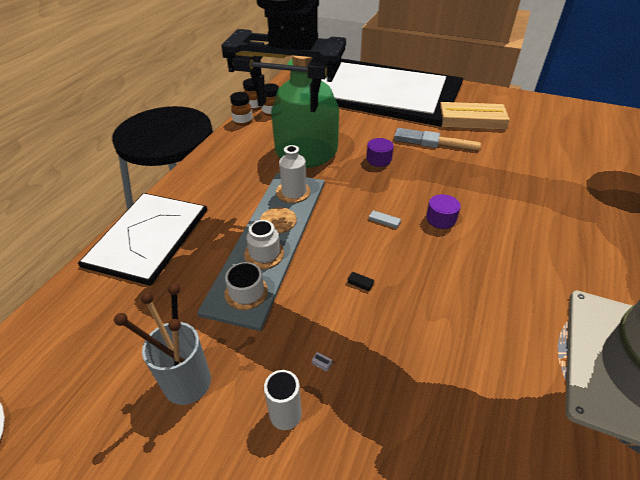

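```bash
python3 -m jog '[[4.18,-1.73,0,0,0,0,1],[4.18,-1.73,0,0,0,0,1],[4.18,-1.73,0,0,0,0,1],[4.18,-1.73,0,0,0,0,1],[4.18,-1.73,0,0,0,0,1],[4.18,-1.73,0,0,0,0,1],[4.18,-1.73,0,0,0,0,1],[4.18,-1.73,0,0,0,0,1],[0,0,0,0,0,-0.175,1],[0,0,0,0,0,-0.175,1],[0,0,0,0,0,-0.175,1],[0,0,0,0,0,-0.175,1],[0,0,0,0,0,-0.175,1],[0,0,0,0,0,-0.175,1],[0,0,0,0,0,-0.175,1],[0,0,0,0,0,-0.175,1],[0,0,0,0,0,0,1],[0,0,0,0,0,0,1]]' 20
python3 - <<'E'
from h import *
go(.462,.2545,.13,89.5)
p=r.camera('wrist');cv2.imwrite('pics/w15.png',p['frame'][:,:,::-1])
E
```

```text
time: 29.2
ee_pos: [0.4589, 0.1395, 0.2147]
eef_rot: [0.006, 1.0, -0.0, -0.0]
ft_force: [-0.5, -0.3, -0.2]
width: 0.0869
t 29.2 pos [0.4589 0.1395 0.2147] jaw az 89.3 w 0.0869 tilt [-0.001  0.     1.   ] F [-0.5 -0.3 -0.2] q [ 0.43  0.09 -0.84  1.82  0.07  1.26  1.12]
  shift cm (present axes) [-0.18 11.5   8.47] norm 14.3
  turn wz rad -0.003
```

View pics/w15.png

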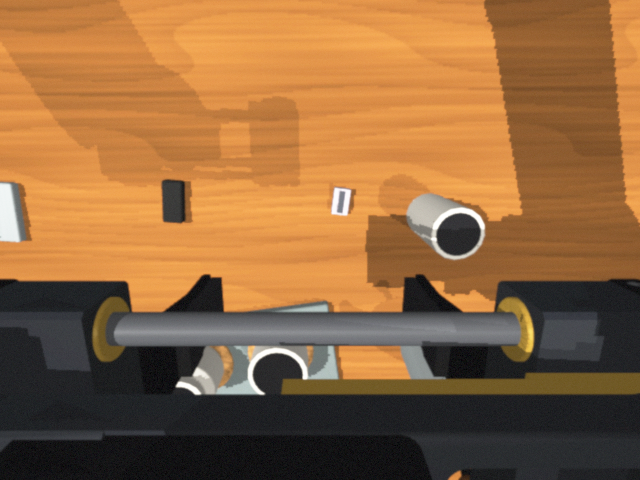

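```bash
python3 -m jog '[[0,4,0,0,0,0,1],[-0.18,4,0,0,0,0,1],[0,3.5,0,0,0,0,1],[0,0,3,0,0,0,1],[0,0,3,0,0,0,1],[0,0,2,0,0,0,1],[0,0,0,0,0,0,1],[0,0,0,0,0,0,1]]' 20
python3 - <<'E'
from h import *
p=r.camera('wrist');cv2.imwrite('pics/w16.png',p['frame'][:,:,::-1])
x=ves(p,'beaker',.462,.2545,pad=8,save='pics/w16b.png');go(*x,.045,89.5)
E
```

```text
time: 30.25
ee_pos: [0.4624, 0.255, 0.1362]
eef_rot: [0.004, 1.0, 0.0, 0.001]
ft_force: [0.6, 0.6, -0.1]
width: 0.087
beaker [0.459  0.2565] resid frac 0.079
t 30.3 pos [0.4625 0.255  0.1364] jaw az 89.5 w 0.0874 tilt [ 0.002 -0.001  1.   ] F [ 0.  -0.4  0.2] q [ 0.18  0.32 -0.89  1.8   0.27  1.15  0.76]
  shift cm (present axes) [0.37 0.14 9.14] norm 9.1
  turn wz rad 0.0
```

View pics/w16.png

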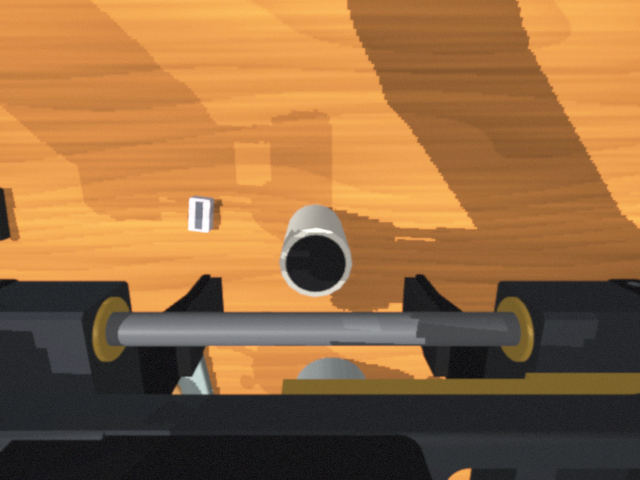

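View pics/w16b.png

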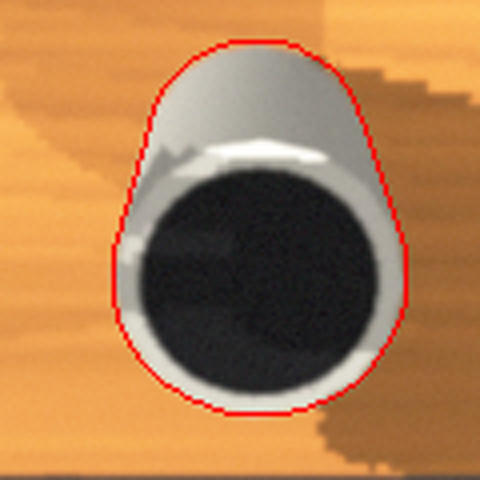

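The overlay fits with a small offset. I'll descend and grip the beaker.

```bash
python3 -m jog '[[0.28,0.14,2.5,0,0,0,1],[0,0,2.5,0,0,0,1],[0,0,2,0,0,0,1],[0,0,1.5,0,0,0,1],[0,0,0.6,0,0,0,1],[0,0,0,0,0,0,0.5],[0,0,0,0,0,0,0.2],[0,0,0,0,0,0,-0.2],[0,0,0,0,0,0,-0.6],[0,0,0,0,0,0,-0.6],[0,0,0,0,0,0,-0.6],[0,0,0,0,0,0,-0.6],[0,0,0,0,0,0,-0.6]]' 20
python3 - <<'E'
from h import *
go(.46,.256,.2,9.3)
E
```

```text
time: 31.92
ee_pos: [0.4592, 0.2561, 0.0443]
eef_rot: [0.004, 1.0, 0.0, 0.0]
ft_force: [-0.2, 0.8, 2.7]
width: 0.0435
t 31.93 pos [0.4592 0.2561 0.0443] jaw az 89.6 w 0.0435 tilt [ 0. -0.  1.] F [-0.2  0.8  2.7] q [ 0.11  0.44 -0.83  1.88  0.39  0.98  0.67]
  shift cm (present axes) [-8.000e-02 -1.000e-02 -1.557e+01] norm 15.6
  turn wz rad 1.401
```

```bash
python3 -m jog '[[0,0,-1,0,0,0,-0.6],[0,0,-3,0,0,0,-0.6],[0,0,-4,0,0,0,-0.6],[0,0,-4,0,0,0,-0.6],[0,0,-4,0,0,0,-0.6],[0,-4,0,0,0,0,-0.6],[0,-4,0,0,0,0,-0.6],[0,-4,0,0,0,0,-0.6],[0,0,0,0,0,0.175,-0.6],[0,0,0,0,0,0.175,-0.6],[0,0,0,0,0,0.175,-0.6],[0,0,0,0,0,0.175,-0.6],[0,0,0,0,0,0.175,-0.6],[0,0,0,0,0,0.175,-0.6],[0,0,0,0,0,0.175,-0.6],[0,0,0,0,0,0.175,-0.6],[0,0,0,0,0,0,-0.6],[0,0,0,0,0,0,-0.6]]' 20
python3 - <<'E'
from h import *
go(.6365,-.0770,.205,9.3)
p=r.camera('wrist');cv2.imwrite('pics/w17.png',p['frame'][:,:,::-1])
E
```

```text
time: 34.17
ee_pos: [0.458, 0.1361, 0.2044]
eef_rot: [0.646, 0.764, -0.0, 0.0]
ft_force: [0.7, -1.2, -1.9]
width: 0.0436
t 34.17 pos [0.458  0.1361 0.2044] jaw az 9.6 w 0.0436 tilt [ 0. -0.  1.] F [ 0.7 -1.2 -1.9] q [ 0.38  0.08 -0.79  1.84  0.06  1.24 -0.26]
  shift cm (present axes) [-23.99  14.05  -0.06] norm 27.8
  turn wz rad 0.005
```

View pics/w17.png

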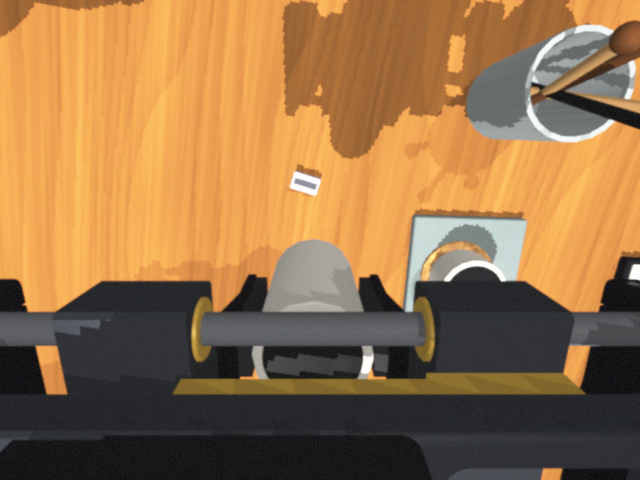

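```bash
python3 -m jog '[[-4,2.34,0,0,0,0,-0.6],[-4,2.34,0,0,0,0,-0.6],[-4,2.34,0,0,0,0,-0.6],[-4,2.34,0,0,0,0,-0.6],[-4,2.34,0,0,0,0,-0.6],[-4,2.34,0,0,0,0,-0.6],[0,0,0,0,0,0,-0.6],[0,0,3,0,0,0,-0.6],[0,0,3,0,0,0,-0.6],[0,0,3,0,0,0,-0.6],[0,0,1.5,0,0,0,-0.6],[0,0,0,0,0,0,-0.6],[0,0,0,0,0,0,-0.6]]' 20
python3 - <<'E'
from h import *
go(.6365,-.0770,.0605,9.3)
S=r.camera('side');cv2.imwrite('pics/s18.png',S['frame'][100:290,180:433,::-1].repeat(3,0).repeat(3,1))
C=r.camera('scene');cv2.imwrite('pics/c18.png',C['frame'][150:350,220:430,::-1].repeat(3,0).repeat(3,1))
E
```

```text
time: 35.85
ee_pos: [0.6364, -0.0778, 0.1007]
eef_rot: [0.647, 0.762, 0.001, 0.001]
ft_force: [0.8, 0.2, -1.6]
width: 0.0437
t 35.85 pos [ 0.6364 -0.0778  0.1007] jaw az 9.4 w 0.0437 tilt [ 0.    -0.002  1.   ] F [ 0.8  0.2 -1.6] q [ 0.49  0.53 -0.58  1.54  0.31  1.16  0.  ]
  shift cm (present axes) [0.08 0.02 4.02] norm 4.0
  turn wz rad 0.001
```

View pics/s18.png

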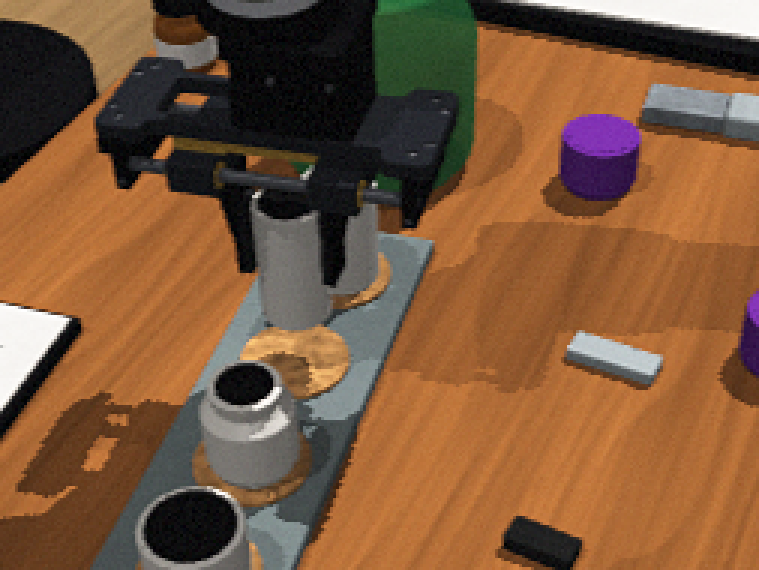

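View pics/c18.png

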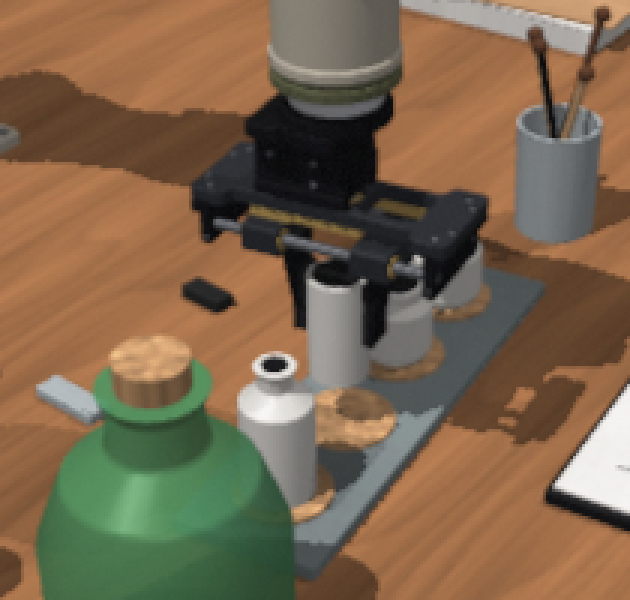

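```bash
python3 - <<'E'
from h import *
C=r.camera('scene');S=r.camera('side')
print('scene exp bbox in crop',((bbox(C,'beaker',.6364,-.0778,.0562)-[220,150,220,150])*3).round(),'mat exp',((proj(C,[.6365,-.077,.016])-[220,150])*3).round())
print('side',((bbox(S,'beaker',.6364,-.0778,.0562)-[180,100,180,100])*3).round(),((proj(S,[.6365,-.077,.016])-[180,100])*3).round())
E
```

```text
scene exp bbox in crop [304. 252. 368. 385.] mat exp [[339. 411.]]
side [247. 182. 330. 335.] [[299. 360.]]
```

```bash
python3 - <<'E'
from h import *
C=r.camera('scene');S=r.camera('side')
for nm,p in(('side',S),('scene',C)):
    print(nm)
    for n,x,y,z in(('jar',.6225,.0138,.016),('pot',.608,.1035,.016),('bottle',.651,-.168,.016),('beaker',.6364,-.0778,.0562)):
        b=bbox(p,n,x,y,z);im=p['frame'][:,:,::-1].copy()
        c,_=cv2.findContours(hullmask(p,n,x,y,z),cv2.RETR_EXTERNAL,cv2.CHAIN_APPROX_NONE);
        q=proj(p,np.c_[x+.036*np.cos(a),y+.036*np.sin(a),0*a+.016])
        big=up(im,((b[0]+b[2])/2,(b[1]+b[3])/2+5),7,40)
        o=np.array([int((b[0]+b[2])/2)-40,int((b[1]+b[3])/2+5)-40])
        if nm=='side': 
            pass
        cv2.polylines(big,[((c[0].reshape(-1,2)-o+.5)*7).astype(np.int32)],True,(0,0,255),1)
        cv2.polylines(big,[((q-o+.5)*7).astype(np.int32)],True,(255,0,0),1)
        cv2.imwrite(f'pics/o_{nm}_{n}.png',big)
import numpy as np
for nm in('side','scene'):
    g=[cv2.resize(cv2.imread(f'pics/o_{nm}_{n}.png'),(390,290)) if 0 else cv2.resize(cv2.imread(f'pics/o_{nm}_{n}.png'),(300,300)) for n in('bottle','beaker','jar','pot')]
    cv2.imwrite(f'pics/o_{nm}.png',np.vstack([np.hstack(g[:2]),np.hstack(g[2:])]))
E
```

```text
side
scene
```

View pics/o_side.png

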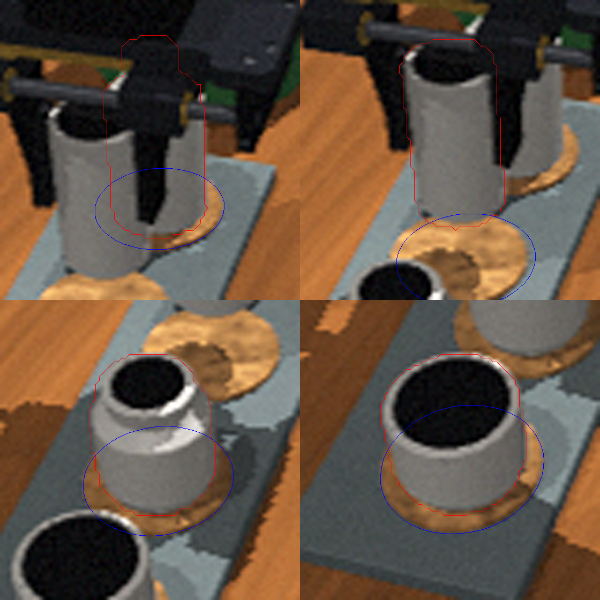

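View pics/o_scene.png

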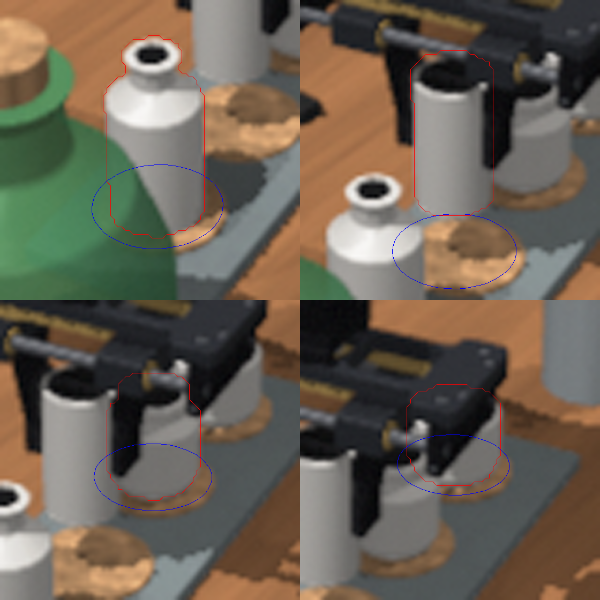

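The overlays in both views put the mat about 2–3 mm further +x than my target for mat 3. I'll shift +2.5 mm, lower the beaker and release.

```bash
python3 -m jog '[[0,0.25,1.5,0,0,0,-0.6],[0,0,1.2,0,0,0,-0.6],[0,0,0.8,0,0,0,-0.6],[0,0,0.4,0,0,0,-0.6],[0,0,0.12,0,0,0,-0.6],[0,0,0,0,0,0,-0.6],[0,0,0,0,0,0,-0.6]]' 20
python3 - <<'E'
from h import *
go(.639,-.0770,.0605,9.3)
S=r.camera('side');cv2.imwrite('pics/s19.png',S['frame'][100:290,180:433,::-1].repeat(3,0).repeat(3,1))
E
```

```text
time: 37.02
ee_pos: [0.6379, -0.0775, 0.0603]
eef_rot: [0.647, 0.762, -0.0, 0.0]
ft_force: [-6.9, 0.7, 9.3]
width: 0.0436
t 37.02 pos [ 0.6379 -0.0775  0.0603] jaw az 9.3 w 0.0436 tilt [0.001 0.    1.   ] F [-6.9  0.7  9.3] q [ 0.47  0.58 -0.57  1.57  0.34  1.09 -0.02]
  shift cm (present axes) [ 0.03  0.11 -0.02] norm 0.1
  turn wz rad 0.001
```

View pics/s19.png

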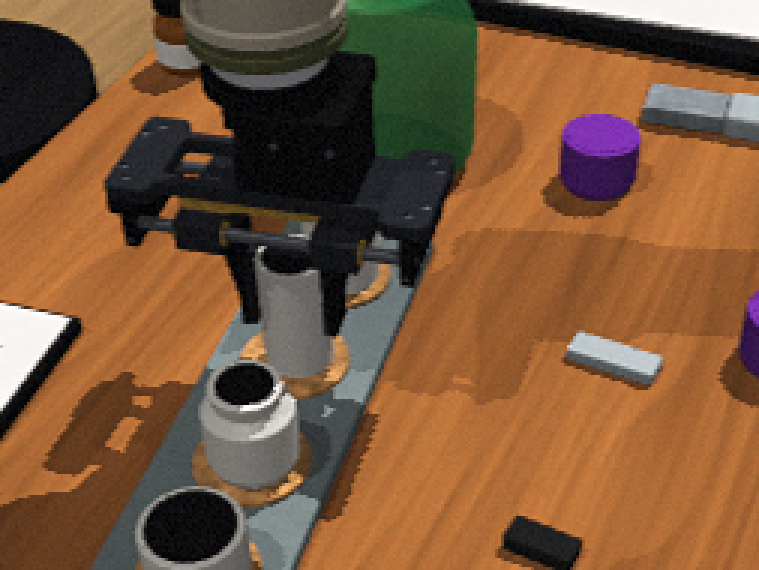

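The beaker (265–333) is centred on mat 3 (242–350). Releasing and lifting.

```bash
python3 -m jog '[[0,0,0,0,0,0,0.1],[0,0,0,0,0,0,0.3],[0,0,0,0,0,0,0.7],[0,0,0,0,0,0,1],[0,0,0,0,0,0,1],[0,0,0,0,0,0,1],[0,0,-1,0,0,0,1],[0,0,-3,0,0,0,1],[0,0,-4,0,0,0,1],[0,0,-4,0,0,0,1],[0,0,-3,0,0,0,1],[0,-5,0,0,0,0,1],[0,-5,0,0,0,0,1],[-3,-5,0,0,0,0,1],[-5,0,0,0,0,0,1],[-5,0,0,0,0,0,1],[-5,0,0,0,0,0,1],[0,0,0,0,0,0,1],[0,0,0,0,0,0,1]]' 20
python3 - <<'E'
from h import *
S=r.camera('side');C=r.camera('scene');W=r.camera('wrist')
cv2.imwrite('pics/s20.png',S['frame'][:,:,::-1]);cv2.imwrite('pics/w20.png',W['frame'][:,:,::-1]);cv2.imwrite('pics/c20.png',C['frame'][150:350,220:430,::-1].repeat(3,0).repeat(3,1))
P={'pot':(.608,.1035),'jar':(.6222,.0137),'beaker':(.638,-.0775),'bottle':(.6505,-.168)}
for nm,p in(('side',S),('wrist',W)):
    im=p['frame'][:,:,::-1].copy();im=cv2.resize(im,None,fx=5,fy=5,interpolation=cv2.INTER_CUBIC)
    for n,(x,y) in P.items():
        m=cv2.resize(hullmask(p,n,x,y,.016),None,fx=5,fy=5);c,_=cv2.findContours(m,0,1);cv2.drawContours(im,c,-1,(0,0,255),1)
        q=proj(p,np.c_[x+.036*np.cos(a),y+.036*np.sin(a),0*a+.016]);cv2.polylines(im,[((q+.5)*5).astype(np.int32)],True,(255,0,0),1)
    if nm=='side': cv2.imwrite('pics/f_side.png',im[680:1600,950:1700][:, :][::1][:920,:][:,:]) ; cv2.imwrite('pics/f_side.png',cv2.resize(im[680:1600,950:1700],(489,600),interpolation=cv2.INTER_AREA))
E
```

```text
time: 39.45
ee_pos: [0.5195, -0.2789, 0.2095]
eef_rot: [0.647, 0.762, 0.0, 0.0]
ft_force: [0.1, 0.9, 0.6]
width: 0.0871
```

View pics/s20.png

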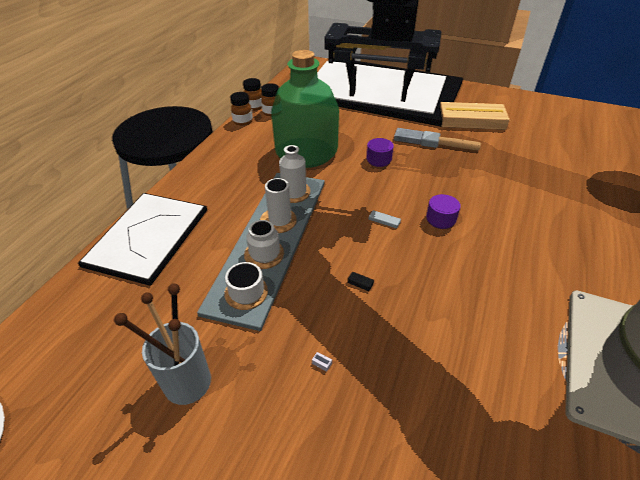

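View pics/f_side.png

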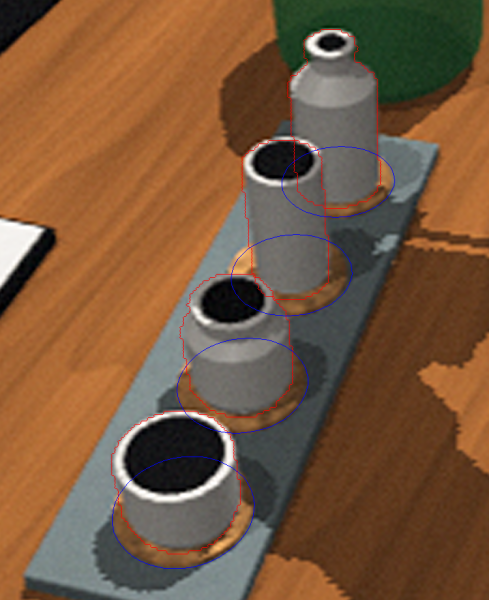

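View pics/c20.png

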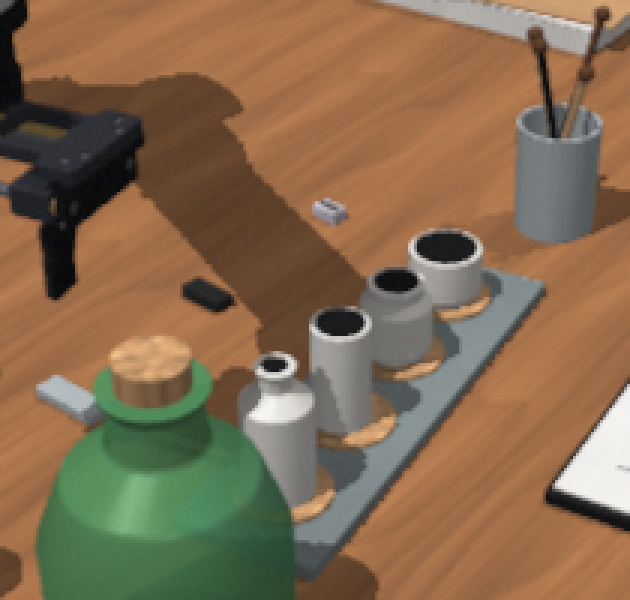

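View pics/w20.png

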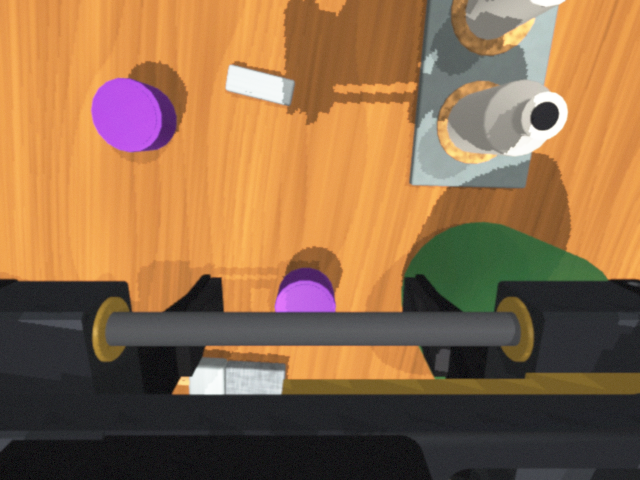

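```bash
python3 - <<'E'
from h import *
P={'pot':(.608,.1035),'jar':(.6222,.0137),'beaker':(.638,-.0775),'bottle':(.6505,-.168)}
M={'side':{'bottle':(.6524,-.1687),'beaker':(.6407,-.0773),'jar':(.6234,.0133),'pot':(.6093,.1023)},'scene':{'bottle':(.6576,-.1672),'beaker':(.644,-.0795),'jar':(.6267,.0109),'pot':(.6131,.0992)}}
for nm in M:
    p=r.camera(nm);hsv=cv2.cvtColor(p['frame'],cv2.COLOR_RGB2HSV)
    k=np.ones((3,3))
    for n in P:
        # robust edge fit: gradient magnitude along projected contour
        g=cv2.cvtColor(p['frame'],cv2.COLOR_RGB2GRAY).astype(np.float32);lab=cv2.cvtColor(p['frame'],cv2.COLOR_RGB2LAB).astype(np.float32)
        E=sum(np.hypot(cv2.Sobel(lab[...,c],-1,1,0),cv2.Sobel(lab[...,c],-1,0,1)) for c in range(3));E=cv2.GaussianBlur(np.minimum(E,250),(0,0),.7)
        def sc(x,y):
            q=proj(p,pts(n,x,y,.016)).astype(np.float32);top=proj(p,np.c_[x+PROF[n][-1][1]*np.cos(a),y+PROF[n][-1][1]*np.sin(a),0*a+.016+PROF[n][-1][0]])
            c=max(cv2.findContours(cv2.resize(hullmask(p,n,x,y,.016),None,fx=1,fy=1),0,1)[0],key=len).reshape(-1,2)
            c=np.r_[top,top]
            return cv2.remap(E,c[:,0].astype(np.float32)[None],c[:,1].astype(np.float32)[None],cv2.INTER_LINEAR).mean()
        x0,y0=P[n];best=max(((sc(x0+i*.0005,y0+j*.0005),x0+i*.0005,y0+j*.0005) for i in range(-14,15) for j in range(-14,15)))
        print(nm,n,'topfit',np.round(best[1:],4),'score',round(float(best[0])),'minus mat mm',((np.array(best[1:])-M[nm][n])*1000).round(1))
E
```

```text
side pot topfit [0.6075 0.102 ] score 222 minus mat mm [-1.8 -0.3]
side jar topfit [0.6282 0.0117] score 174 minus mat mm [ 4.8 -1.6]
side beaker topfit [ 0.6395 -0.0815] score 197 minus mat mm [-1.2 -4.2]
side bottle topfit [ 0.651  -0.1695] score 227 minus mat mm [-1.4 -0.8]
scene pot topfit [0.611  0.1005] score 210 minus mat mm [-2.1  1.3]
scene jar topfit [0.6197 0.0112] score 159 minus mat mm [-7.   0.3]
scene beaker topfit [ 0.6415 -0.0825] score 199 minus mat mm [-2.5 -3. ]
scene bottle topfit [ 0.6535 -0.17  ] score 221 minus mat mm [-4.1 -2.8]
```

Same-camera fits put everything within about 2–4 mm of the mat centres; the low-score jar fits contradict each other. I'll check once from above with the wrist camera.

```bash
python3 -m jog '[[0,0,-4,0,0,0,1],[0,0,-4,0,0,0,1],[0,0,-4,0,0,0,1],[4,4,0,0,0,0,1],[4,4,0,0,0,0,1],[2,4,0,0,0,0,1],[0,0,0,0,0,0,1],[0,0,0,0,0,0,1],[0,0,0,0,0,0,1]]' 20
python3 - <<'E'
from h import *
W=r.camera('wrist');go(.65,-.17,.33)
P={'pot':(.608,.1035),'jar':(.6222,.0137),'beaker':(.638,-.0775),'bottle':(.6505,-.168)}
im=cv2.resize(W['frame'][:,:,::-1],None,fx=3,fy=3,interpolation=cv2.INTER_CUBIC)
for n,(x,y) in P.items():
    c,_=cv2.findContours(cv2.resize(hullmask(W,n,x,y,.016),None,fx=3,fy=3),0,1);cv2.drawContours(im,c,-1,(0,0,255),1)
    q=proj(W,np.c_[x+.036*np.cos(a),y+.036*np.sin(a),0*a+.016]);cv2.polylines(im,[((q+.5)*3).astype(np.int32)],True,(255,0,0),1)
    if q.min()>0: pass
    ves(W,n,x,y,.016,pad=2)
cv2.imwrite('pics/w21.png',W['frame'][:,:,::-1])
cv2.imwrite('pics/w21o.png',cv2.resize(im[0:900,540:1440],(600,600),interpolation=cv2.INTER_AREA))
E
```

```text
time: 40.83
ee_pos: [0.6209, -0.1626, 0.3294]
eef_rot: [0.648, 0.762, -0.0, 0.0]
ft_force: [-0.3, -0.1, 0.2]
width: 0.0871
t 40.88 pos [ 0.6209 -0.1626  0.3294] jaw az 9.2 w 0.0872 tilt [ 0.001 -0.     1.   ] F [ 1.4  0.  -0.5] q [ 0.59  0.4  -0.59  1.22  0.22  1.58  0.21]
  shift cm (present axes) [-1.2   2.75 -0.06] norm 3.0
pot [0.608  0.1035] resid frac 1.0
jar [0.6196 0.0169] resid frac 0.146
beaker [ 0.6364 -0.0802] resid frac 0.082
bottle [ 0.6494 -0.1708] resid frac 0.17
```

View pics/w21o.png

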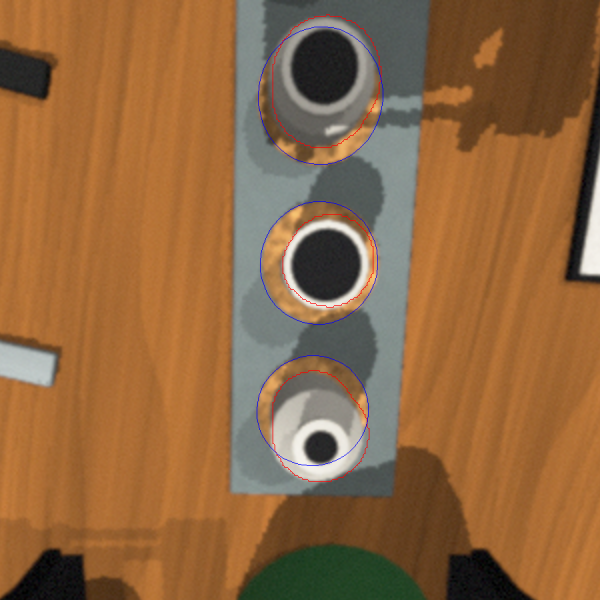

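The overhead view shows the mat overlays matching. The beaker is off by about 3 mm, the jar and bottle by 1–2 mm, and all are upright. I'm handing in.

```bash
python3 - <<'E'
from bench import r
print(r.close_job())
E
```

```text
the job is handed in; nothing more can be done
None
```

All four white vessels are upright on the cork mats in order of height. The bottle is on mat 4 next to the glass jar, the beaker on mat 3, the jar on mat 2 and the pot on mat 1. Nothing was knocked over, all four are released, and the gripper was well clear when I handed in at about 41 s. The purple look-alikes were left alone.

- **Centring:** in the last overhead picture the beaker was about 3 mm off its mat's centre, and the jar and bottle looked about 1–2 mm off. Side and scene fits put the pot about 2 mm off; it was not measured in that overhead view.
- **Checks that disagreed:** the side and scene views differed by 2–5 mm in absolute position, which is more than the stated calibration. They also put the bottle 1–5 mm off and the beaker about 4 mm off. The rim fits for the jar were weak and contradicted each other (+5 and −7 mm in x). For the jar I relied on the overlays in the side and overhead pictures.

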